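Load the drying nest and lock the blower on

TASK

Lay the grey spacer plate flat in the nest in front of the blower's nozzle, let go and press down gently on it to feel that it lies flat, then lay the yellow sample tray squarely on top of it, let go and press that down in the same way. Then start the blower for hands-free drying: squeeze its orange trigger fully, and while it is squeezed press the green lock-on button fully in, then ease the trigger with the button still pressed so that it stays locked on, and let go. Leave the bottle, the pen pot and the green slide box where they stand.

Things in the scene. Friction and masses are not known exactly. Their poses are not given: they have to be found in the camera images.
- station: Drying station, fixed to the table: grey base 200 (x) x 340 (y) x 12 mm carrying a blue pistol-shaped blower, a nest and a steel hoop. Origin on the table under it (base spans x -90..+110, y -185..+155 mm). z up; +y is the way the nozzle blows, from blower to nest; seen from the robot that is roughly straight ahead, so its -x side is on the left.
- gun (a point): Gun frame: middle of the blower's black handle, beside the trigger, at station (-10, -80, 115) mm. y = station y; z = (-0.574, 0, 0.819) in station axes: out of the gun's upper side, leaning 35 degrees from vertical to station -x; come along -z. x = (0.819, 0, 0.574). Handle: x -88..+35, y -17..+17, z -16..+16 mm (its end below x -74: y +-20, z +-18.5), pointing down along -x.
- nozzle (a point): Centre of the nozzle's mouth, axes as the gun frame, at gun (60, 100, 0) mm. The steel nozzle, radius 18 mm, is 40 mm long; behind it the blue barrel, radius 30 mm, runs on along -y from gun y 60 to -75 mm. The barrel lies on two saddles above the base.
- nest (a point): Centre of the nest's flat seat, 100 mm above the table, axes as the station. An aluminium strip 40 mm (x) x 92 mm (y) between two end stops 6 mm thick and 6 mm high, open on both x sides, on a pillar 30 x 60 mm. A plate lies in it with its long side along y, overhangs it by 6 mm on each x side and clears each stop by 6 mm.
- bar_mid (a point): Middle of the hoop's steel bar, 10 mm thick, 215 mm above the table, along station y above the trigger; 78 mm to either side of this point an upright post carries it. It blocks a hand that comes straight down on the trigger, but not one that leans 35 degrees and comes along gun -z.
- trigger_face (a point): Centre of the orange trigger's front face; moves with it; axes as the gun frame; at gun (0, 33, 5) mm when free. Trigger: x -10..+10, z -4..+14 mm, standing 16 mm out of the handle's front. Squeezed along gun -y. The handle's back face is 50 mm behind the free trigger's face: one finger before the trigger and one behind the handle squeeze it.
- lock_top (a point): On the top face of the green lock-on button; moves with it; axes as the gun frame; at gun (0, 35, -8) mm when out. Button: x -9..+9, y 18..44 mm, pushed in along gun -z; below it a black lug, top at z -30. Its rear lies under the trigger, so the tip of the finger that squeezes the trigger stands over it and presses it by going on along -z.
- trigger (a joint): Trigger squeeze, m: 0 free, 0.010 fully squeezed. Spring 3 N when free to 7.5 N fully in. Locked on, it is held at about 0.004. Trigger, button and handle are smooth, slippery plastic (friction about 0.15).
- lock (a joint): Lock-on button, m: 0 out, 0.009 fully pressed; spring 1 to 2.8 N. Blocked at about 0.0005 unless the trigger is squeezed beyond 0.008. When it is in by more than 0.007 and the trigger is eased, it is caught and stays in at about 0.0065; let up before that, it springs back. Squeezing the trigger fully again frees it.
- spacer_mid (a point): Centre of the grey spacer plate, 52 (x) x 80 (y) x 12 mm (z), eight black spots on top; loose, about 120 g. Starts flat on the table.
- tray_mid (a point): Centre of the yellow sample tray, 52 (x) x 80 (y) x 12 mm (z), three glass slides let into its top; loose, about 150 g. Starts flat on the table.
- spacer: The spacer plate; origin at the centre of its underside.
- tray: The sample tray; origin at the centre of its underside.
- bottle_mid (a point): Centre of the white bottle with red cap and label, 60 mm wide, 170 mm tall; loose bystander.
- penpot_mid (a point): Half-way up the black pen pot, 64 mm wide, 90 mm tall (its pens reach 150 mm); loose bystander.
- slidebox_mid (a point): Centre of the green slide box with a white band, 75 x 50 x 30 mm; loose bystander.
Things that resemble listed ones, but are neither listed nor needed, are in the scene too. Of the things shaped like the spacer, the grey one is meant.

How it is judged:
By the outcome, as a careful person would: the job done as asked, in the order asked, and still so for the second after the job is handed in, with the robot touching nothing.
It also fails if it takes over 72 s, if anything falls off the work surface, if the arm or the gripper's body presses on something with over 40 N, if the wrist force passes 120 N, or if a joint passes its speed limit or range.

ROBOT

A 6-joint arm with a two-finger parallel gripper is mounted at the origin on the work surface. World frame = base frame: x ahead of the robot, y to its left, z up, the work surface at z = 0. Lengths are in mm, angles in rad, forces in N, time in s.
With the tool pointing down it reaches from about 250 to 800 mm from the base axis. Payload 3.9 kg.
Tool frame: the origin (TCP) lies between the finger pads; the fingertips stand 17 mm ahead of it and the grasp point (between the pads) lies 2 mm behind it (manip.tips_ahead is the distance from the TCP to the fingertips, in mm); z points along the fingers, y is the direction in which the jaws open and shut (so a half turn about z gives the same grasp; the last joint's range is limited). The gripper opens to 85 mm and grips with 20 to 120 N. Pads are 22 mm wide; open, the fingers measure 114 mm over their backs; the gripper's body (76 mm by 85 mm) begins 54 mm behind the grasp point. The pads swing forward as they close: fully open they stand 13 mm farther back than shut.
Start: joints at [1.335, 0.26, -0.138, 1.173, 0, 1.571], TCP at [122.647, 510.464, 248.304] pointing down, gripper open.
Joint ranges: [-2.78, 2.78], [-0.83, 1.72], [-1.28, 1.37], [-1.9, 2.12], [-1.57, 1.48], [-3.14, 3.14]. Speed limits (rad/s): [2.57, 2.57, 3.14, 3.14, 3.14, 3.14].

INTERFACE

Orientations are given as [roll, pitch, yaw] about the fixed x, y, z axes, in that order (R = Rz(yaw) Ry(pitch) Rx(roll)).
In Python, from cell import manip gives the robot as it stands.
- The arm moves only by the shell command python3 -m inch 'ROWS'. ROWS is JSON, a list of rows, each a list of 3 entries, a list of its own where there are three numbers: the shift along the tool's x, y, z normalised to -1 to 1, where 1 is 0.03 m, then the turn, a rotation vector about the tool's x, y, z normalised to -1 to 1, where 1 is 0.12 rad, then the gripper command: -1 is fully open, 1 is shut, values between are in proportion. A call has 1 to 20 rows; each row shifts and turns the commanded pose from where the row before left it, along the tool's axes as they then stand; what a row does not reach is not made up. A row lasts 1/12 s, in which the tool goes at most 41.7 mm and 7.16 degrees, less where a joint would pass 70% of its speed; a pose out of reach is approached as far as the arm can. A call with a number of a shift or a turn outside -1 to 1 is refused whole. A call with a gripper value outside its range is refused whole. The fingers move at their own pace and stop on an object; the grip force is fixed at half the most. Time passes only in rows, so rows that do not move let the fingers close. It gives the time, the measured TCP pose, the force and the opening at its end, in the units of the state.
- manip.observe(): the state, without advancing time (a new reading comes with each control period).
- manip.grab_frame(name): name is "scene" or "top"; returns a dict with "frame" (480x640x3 uint8, red, green, blue), "depth" (480x640 float32, mm along the optical axis (not along the pixel's ray), 0 where there is no reading), "fovy" (degrees; the focal length in pixels is half the picture's height over the tangent of half this angle, whatever the lens; pixels are square), "cx", "cy" (the principal point, pixels), "dist" ([k1, k2, p1, p2, k3] as OpenCV has them; the pictures are not rectified), "R" (3x3) and "t" (3): a world point X has camera coordinates R X + t. Camera axes: x right, y down, z forward; pixel columns grow to the right and rows downward; lengths in mm; the calibration is good to about 2 mm. A picture is of the moment at which its call begins.
- manip.close_job(): hands the job in, once; it reports no verdict.
The state is a dict: "time": time; "joint_pos": joint angles; "qd": joint speeds; "joint_efforts": joint torques, N m; "tool_pos": TCP position; "orientation": TCP orientation; "wrist_force": force on the tool from outside, world axes, zero at the start; "ft_torque": the same for the moment, N m; "width": opening from 0.0 (shut) to 1.0 (fully open).
Only numpy, scipy, OpenCV 4.12 (cv2) and the standard library are available. Lean on these libraries where they do the work, as an engineer would, in place of code of your own. Each camera call takes 0.05 s, during which the arm holds its last target.

## Working session

There is one attempt and no reset: what is moved stays moved. The work goes in short steps, Python scripts to look and compute and a shell command to move; the robot and the scene stay as the last step left them, time stands still between calls to the robot, and variables do not carry over. Pictures are saved under pics/ and viewed, and the job is handed in when it is done.

```bash
ls -la; mkdir -p pics; python3 - <<'E'
from cell import manip
import cv2, json
print(manip.observe(), manip.tips_ahead)
for n in ("scene","top"):
    f=manip.grab_frame(n)
    cv2.imwrite(f"pics/{n}0.png",f["frame"][:,:,::-1])
    print(n,f["fovy"],f["cx"],f["cy"],f["dist"],f["R"],f["t"])
E
```

```text
total 12
drwxr-xr-x  3 agent agent 4096 Dec  6 22:12 .
drwxr-xr-x 23 root  root  4096 Dec  6 22:12 ..
drwxr-xr-x  2 agent agent 4096 Dec  6 22:12 pics
{'time': 0.0, 'joint_pos': array([ 1.33501217e+00,  2.60680276e-01, -1.39398417e-01,  1.17266349e+00,
       -1.17889719e-05,  1.57078578e+00]), 'qd': array([ 0.00135187, -0.0002813 ,  0.00065462,  0.00079488, -0.00155265,
        0.00073339]), 'joint_efforts': array([-7.53398799e-04, -4.05680001e+01,  2.53921044e+01,  1.88929477e-02,
        8.81079291e-05, -2.81646791e-06]), 'tool_pos': array([122.4952579 , 509.84419623, 247.45570432]), 'orientation': array([-3.13964680e+00,  1.17684288e-05,  2.90581907e+00]), 'wrist_force': array([ 0.23351924, -0.0135479 , -0.44433428]), 'ft_torque': array([ 0.00485832, -0.03255529, -0.02352664]), 'width': 1.0005991604336133} 17.0
scene 54.927673697510585 326.93286807167607 240.2781249033554 [-0.113501  0.        0.        0.        0.      ] [[-0.55233218  0.83351483  0.01349784]
 [ 0.68453751  0.46273344 -0.5632816 ]
 [-0.47574947 -0.30187877 -0.82615473]] [ 225.85356024 -318.20923946 1603.33136059]
top 50.72474404099837 314.7298251120541 242.01605369866652 [-0.14834869  0.          0.          0.          0.        ] [[ 0.00439953 -0.99989813  0.01357855]
 [-0.99886719 -0.00503757 -0.04731762]
 [ 0.0473812  -0.01335499 -0.9987876 ]] [  45.46953417  533.40288355 1227.32710286]
```

View pics/scene0.png

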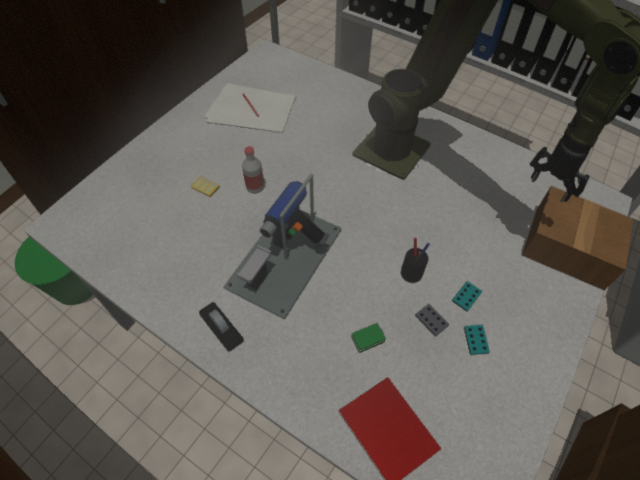

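View pics/top0.png

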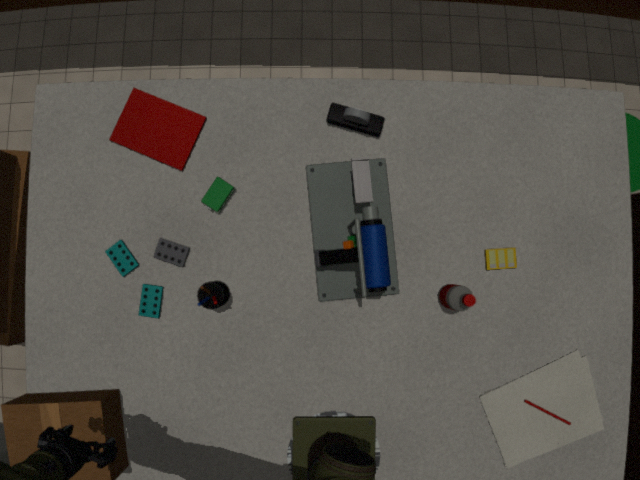

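The top view shows the station at about (352,228), the grey plate at (172,252), teal look-alikes at (122,258) and (151,300), the yellow tray at (501,258), the bottle at (457,297), the pen pot at (213,295) and the slide box at (218,195). Next I'll enlarge crops.

```bash
cat > h.py <<'E'
import numpy as np, cv2
from cell import manip
def K(f):
    fl=240/np.tan(np.radians(f["fovy"]/2)); return np.array([[fl,0,f["cx"]],[0,fl,f["cy"]],[0,0,1.]])
def ray(f,px):
    u=cv2.undistortPoints(np.array(px,float).reshape(-1,1,2),K(f),np.array(f["dist"])).reshape(-1,2)
    d=np.c_[u,np.ones(len(u))]@f["R"]; c=-f["R"].T@f["t"]; return c,d
def onz(f,px,z):
    c,d=ray(f,px); return c+d*((z-c[2])/d[:,2])[:,None]
def proj(f,X):
    p,_=cv2.projectPoints(np.array(X,float).reshape(-1,1,3),cv2.Rodrigues(f["R"])[0],f["t"],K(f),np.array(f["dist"])); return p.reshape(-1,2)
def crop(f,x0,y0,w,h,s,name):
    im=cv2.resize(f["frame"][y0:y0+h,x0:x0+w],None,fx=s,fy=s,interpolation=cv2.INTER_CUBIC)[:,:,::-1].copy()
    for i in range(0,w,10):
        cv2.line(im,(i*s,0),(i*s,6 if i%50 else 14),(0,255,255),1)
        if i%20==0: cv2.putText(im,str(x0+i),(i*s,24),0,.35,(0,255,255),1)
    for i in range(0,h,10):
        cv2.line(im,(0,i*s),(6,i*s),(0,255,255),1)
        if i%20==0: cv2.putText(im,str(y0+i),(8,i*s+4),0,.35,(0,255,255),1)
    cv2.imwrite("pics/"+name,im)
def cloud(f):
    v,u=np.mgrid[0:480,0:640]
    px=np.c_[u.ravel(),v.ravel()]; uu=cv2.undistortPoints(px.astype(float).reshape(-1,1,2),K(f),np.array(f["dist"])).reshape(-1,2)
    z=f["depth"].ravel()[:,None].astype(float); P=np.c_[uu,np.ones(len(uu))]*z
    X=(P-f["t"])@f["R"]; X[z[:,0]==0]=np.nan
    return X.reshape(480,640,3)
E
python3 - <<'E'
from h import *
f=manip.grab_frame("top")
crop(f,290,145,120,165,4,"sta.png") if 0 else crop(f,295,150,110,150,4,"sta.png")
crop(f,100,225,100,100,6,"pl.png"); crop(f,475,235,60,50,8,"tr.png")
X=cloud(f)
# table & objects
print("table",np.nanmedian(X[330:380,150:250,2]), np.nanmedian(X[100:140,420:520,2]))
for n,p in dict(spacer=(172,252),tray=(501,258),nest=(362,185),base=(330,200)).items():
    print(n,X[p[1]-2:p[1]+3,p[0]-2:p[0]+3].reshape(-1,3).mean(0))
im=f["frame"]; hsv=cv2.cvtColor(im,cv2.COLOR_RGB2HSV)
def rect(mask,z):
    n,l,s,c=cv2.connectedComponentsWithStats(mask.astype(np.uint8)); k=1+np.argmax(s[1:,4])
    v,u=np.where(l==k); P=onz(f,np.c_[u,v],z)[:,:2].astype(np.float32); return cv2.minAreaRect(P),s[k]
m=np.zeros((480,640),bool); m[240:280,475:530]=True
print("tray",rect(m&(hsv[:,:,1]>110)&(hsv[:,:,0]>18)&(hsv[:,:,0]<40),12))
m=np.zeros((480,640),bool); m[230:275,148:196]=True
mm=(m&(cv2.GaussianBlur(im,(0,0),1)[:,:,1]<115)).astype(np.uint8)
print("spacer",rect(cv2.morphologyEx(mm,cv2.MORPH_OPEN,np.ones((3,3))),12), im[252,172],im[240,150],im[262,180])
E
```

```text
table 0.3086967914995184 0.5837908023185768
spacer [506.74457739 399.8552773   12.74589047]
tray [ 495.34454108 -419.16605454   13.97225585]
nest [660.66824879 -58.84795693 100.28055704]
base [636.88129802  10.86066256  12.69880176]
tray (((494.7335510253906, -418.9967041015625), (51.906219482421875, 81.0450210571289), 3.523528575897217), array([485, 248,  32,  22, 368], dtype=int32))
spacer (((507.0212097167969, 401.8718566894531), (109.06167602539062, 119.23905944824219), 0.5565508604049683), array([ 148,  230,   48,   45, 2160], dtype=int32)) [58 59 60] [101  99  94] [31 35 33]
```

View pics/sta.png

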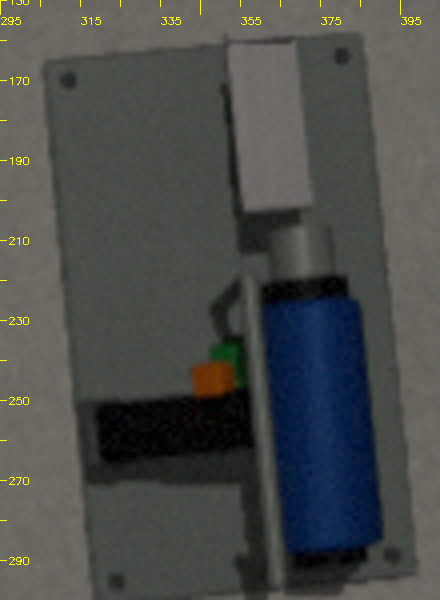

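View pics/pl.png

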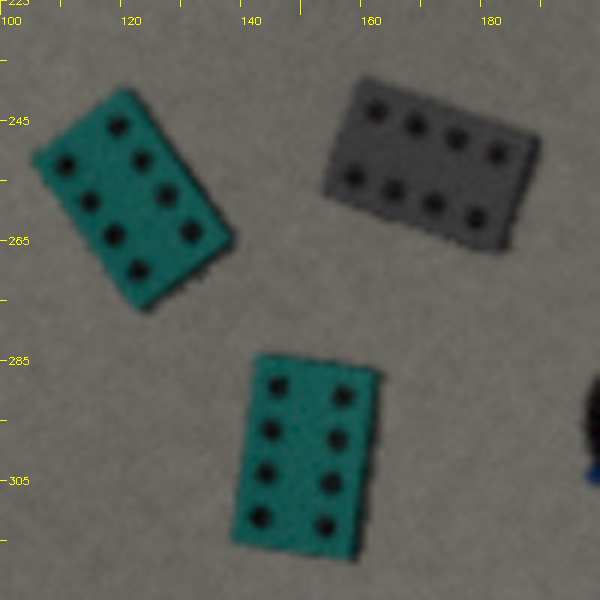

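View pics/tr.png

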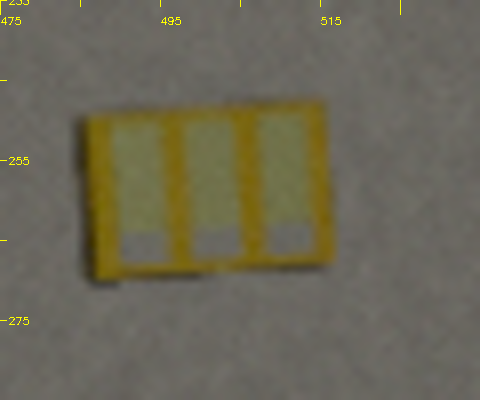

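The grey plate is the only grey one of the three; both look-alikes are teal, at (122,258) and (151,300). I choose the grey one at (172,252). Next I'll measure the spots, the tray and the station, using the oblique camera as well.

```bash
python3 - <<'E'
from h import *
f=manip.grab_frame("top"); g=manip.grab_frame("scene")
import pickle; pickle.dump((f,g),open("fr0.pkl","wb"))
crop(g,215,170,135,150,5,"sta_s.png")
def spots(f,x0,y0,x1,y1):
    im=f["frame"].astype(float).sum(2)[y0:y1,x0:x1]; s=8
    b=cv2.resize(im,None,fx=s,fy=s,interpolation=cv2.INTER_CUBIC); b=cv2.GaussianBlur(b,(0,0),6)
    m=(b<125).astype(np.uint8); n,l,st,c=cv2.connectedComponentsWithStats(m)
    return [(round((c[i][0]+.5)/s-.5+x0,2),round((c[i][1]+.5)/s-.5+y0,2),int(st[i,4])) for i in range(1,n) if 40<st[i,4]<900]
p=spots(f,154,236,192,268); print(len(p),p)
def rep(f,p):
    P=onz(f,[q[:2] for q in p],12)[:,:2]; c=P.mean(0); _,_,v=np.linalg.svd(P-c); print(c,np.degrees(np.arctan2(v[0,1],v[0,0])),((P-c)@v.T).round(1).tolist())
if len(p)>=6: rep(f,p)
X=cloud(f)
# nest top points
Z=X[:,:,2]; m=np.zeros(Z.shape,bool); m[150:210,340:385]=True
sel=m&(Z>95)&(Z<103); sel2=m&(Z>103)&(Z<110)
for s in (sel,sel2):
    P=X[s]; print(len(P),P.min(0),P.max(0),P.mean(0)); print(cv2.minAreaRect(P[:,:2].astype(np.float32)))
# barrel
m=np.zeros(Z.shape,bool); m[225:285,355:395]=True
s=m&(Z>130)&(Z<200); P=X[s]
print("barrel",len(P),P[:,2].max()); 
# bar
m[:]=False;m[215:300,350:372]=True
s=m&(Z>205); P=X[s];print("bar",len(P),P.mean(0),P.min(0),P.max(0)); print(cv2.minAreaRect(P[:,:2].astype(np.float32)))
# plates by depth
for n,(a,b,c,d) in dict(spacer=(148,230,196,275),tray=(475,240,530,280)).items():
    m[:]=False;m[b:d,a:c]=True;s=m&(Z>7)
    P=X[s];print(n,len(P),P.mean(0),cv2.minAreaRect(P[:,:2].astype(np.float32)))
E
```

```text
8 [(np.float64(162.22), np.float64(243.16), 574), (np.float64(168.92), np.float64(245.51), 620), (np.float64(175.7), np.float64(247.86), 543), (np.float64(182.48), np.float64(250.17), 591), (np.float64(158.7), np.float64(253.98), 633), (np.float64(165.22), np.float64(256.31), 658), (np.float64(171.98), np.float64(258.55), 668), (np.float64(178.95), np.float64(260.98), 627)]
[506.58505996 403.82886391] 71.57676217495543 [[27.1, 14.0], [9.2, 14.0], [-9.0, 14.0], [-27.0, 14.1], [26.7, -14.1], [9.1, -14.2], [-8.8, -13.9], [-27.4, -13.9]]
621 [618.67276156 -82.24601195  95.1074967 ] [721.40237618 -33.78142966 102.97710159] [672.52442705 -57.72921834  99.94919913]
((670.2277221679688, -58.12449645996094), (100.8235092163086, 40.84830093383789), 5.755666255950928)
175 [620.31705932 -81.25360077 103.00380151] [725.45714941 -33.00044388 109.96205904] [673.52163944 -57.67111352 105.07736733]
((672.8297729492188, -57.26479721069336), (105.03923034667969, 39.89710235595703), 5.444523334503174)
barrel 1561 185.22112861242687
bar 385 [493.55921491 -42.10445293 219.21330646] [413.54933495 -54.75178539 206.12205001] [573.65694788 -29.78728219 224.63890399]
((493.5958251953125, -42.272544860839844), (161.35025024414062, 10.35007381439209), 5.797672271728516)
spacer 649 [506.10612724 402.14209189  12.3108921 ] ((504.1871337890625, 400.9294738769531), (92.02105712890625, 66.60174560546875), 83.34678649902344)
tray 656 [ 495.08433504 -417.95055962   12.84676843] ((502.295654296875, -410.4022216796875), (90.38558197021484, 113.5789794921875), 16.610143661499023)
```

View pics/sta_s.png

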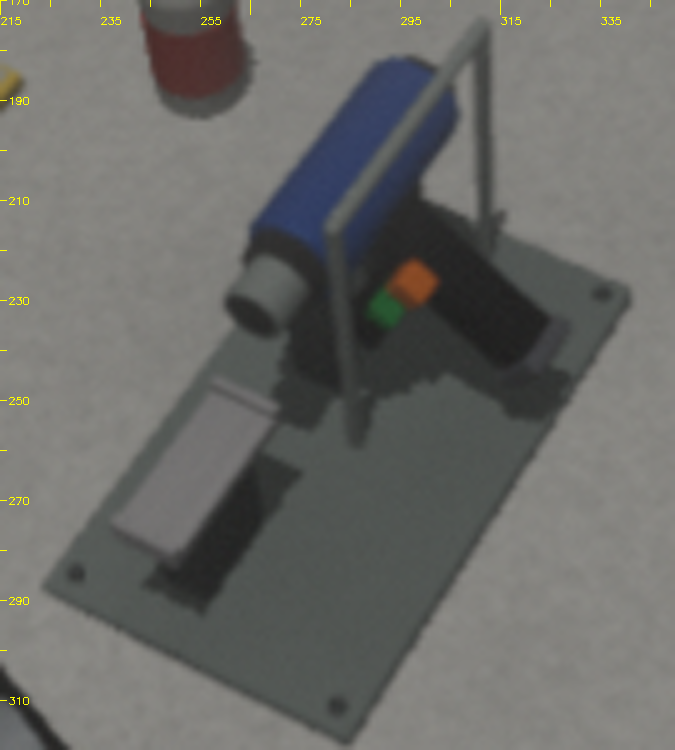

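```bash
cat >> h.py <<'E'
def Sx(p,s):  # station -> world
    a=p[2]; c,q=np.cos(a),np.sin(a); s=np.atleast_2d(np.array(s,float))
    return np.c_[p[0]+c*s[:,0]-q*s[:,1],p[1]+q*s[:,0]+c*s[:,1],s[:,2]]
E
python3 - <<'E'
from h import *
import pickle
from scipy.optimize import least_squares
f,g=pickle.load(open("fr0.pkl","rb"))
r=lambda a,s,o:(np.array(a)+.5)/s-.5+np.array(o)
C=[[-90,155,12],[110,155,12],[110,-185,12],[-90,-185,12]]
tp=r([(44,64),(360,34),(416,574)],4,(295,150)); tc=[C[0],C[1],C[2]]
sp=r([(43,580),(348,738),(630,288)],5,(215,170)); sc=[C[1],C[0],C[3]]
for w in ((1,0),(0,1),(1,1)):
    fun=lambda p:np.r_[w[0]*(proj(f,Sx(p,tc))-tp).ravel(),w[1]*(proj(g,Sx(p,sc))-sp).ravel()]
    s=least_squares(fun,[500,-30,-1.47]); print(w,s.x.round(4),np.degrees(s.x[2]+np.pi/2),s.fun.round(2))
st=s.x
R=np.array([[np.cos(st[2]),-np.sin(st[2])],[np.sin(st[2]),np.cos(st[2])]])
for n,q in dict(nest=(671.5,-57.7),bar=(493.6,-42.2)).items(): print(n,(np.array(q)-st[:2])@R)
# overlay check
G=np.array([[.819,0,-.574],[0,1,0],[.574,0,.819]]) # columns x,y,z
gun=lambda P:np.array([-10,-80,115])+np.atleast_2d(P)@G.T
for fr,nm,(x0,y0,w,h) in ((f,"ov_t.png",(295,150,110,155)),(g,"ov_s.png",(215,170,135,150))):
    s=5; im=cv2.resize(fr["frame"][y0:y0+h,x0:x0+w],None,fx=s,fy=s,interpolation=cv2.INTER_CUBIC)[:,:,::-1].copy()
    im=np.clip(im.astype(float)*1.8,0,255).astype(np.uint8)
    def dr(S,col,closed=True):
        q=(proj(fr,Sx(st,S))-[x0,y0]+.5)*s; cv2.polylines(im,[q.round().astype(int)],closed,col,1)
    dr(C,(0,255,255)); 
    tr=[[-10,33,-4],[10,33,-4],[10,33,14],[-10,33,14]]; dr(gun(tr),(255,0,255)); dr(gun([[-10,17,14],[10,17,14],[10,33,14],[-10,33,14]]),(255,0,255))
    dr(gun([[-9,18,-8],[9,18,-8],[9,44,-8],[-9,44,-8]]),(255,255,0))
    th=np.linspace(0,6.28,30); dr(gun(np.c_[60+18*np.cos(th),100+0*th,18*np.sin(th)]),(0,0,255)); dr(gun(np.c_[60+30*np.cos(th),60+0*th,30*np.sin(th)]),(0,0,255)); dr(gun(np.c_[60+30*np.cos(th),-75+0*th,30*np.sin(th)]),(0,0,255))
    nc=(np.array([671.5,-57.7])-st[:2])@R
    dr([[nc[0]+a,nc[1]+b,100] for a,b in ((-20,-46),(20,-46),(20,46),(-20,46))],(0,255,0))
    dr([[nc[0]+a,nc[1]+b,106] for a,b in ((-20,-52),(20,-52),(20,52),(-20,52))],(0,255,0))
    cv2.imwrite("pics/"+nm,im)
E
```

```text
(1, 0) [578.933  -31.9605  -1.4697] 5.792125405207121 [-0.75 -0.69  0.22 -0.39  0.55  1.04 -0.    0.    0.   -0.    0.   -0.  ]
(0, 1) [580.5595 -32.3569  -1.4692] 5.820140871100558 [-0.   -0.    0.   -0.    0.    0.   -0.8   0.4  -0.02  0.14  0.89 -0.8 ]
(1, 1) [579.6137 -32.1404  -1.4703] 5.760354310968796 [-0.65 -0.98  0.32 -0.63  0.59  0.79 -0.55  0.13  0.18 -0.09  1.16 -0.93]
nest [34.65301825 88.85698668]
bar [  1.37584348 -86.58898689]
```

View pics/ov_t.png

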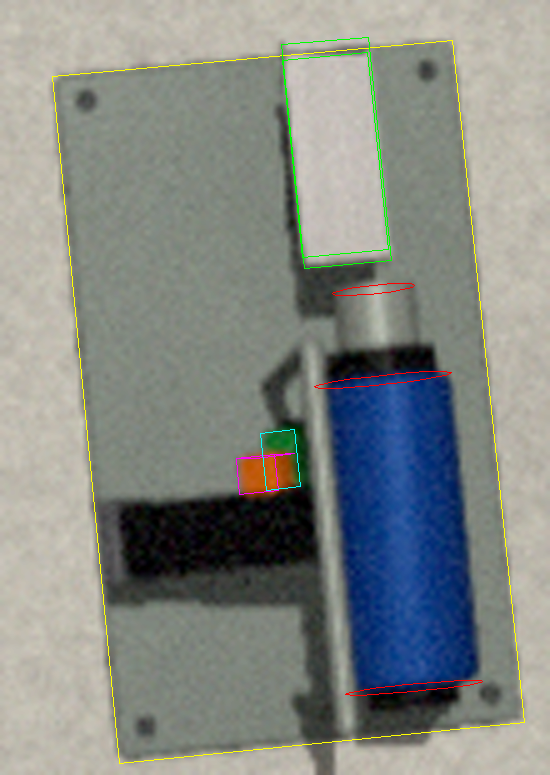

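View pics/ov_s.png

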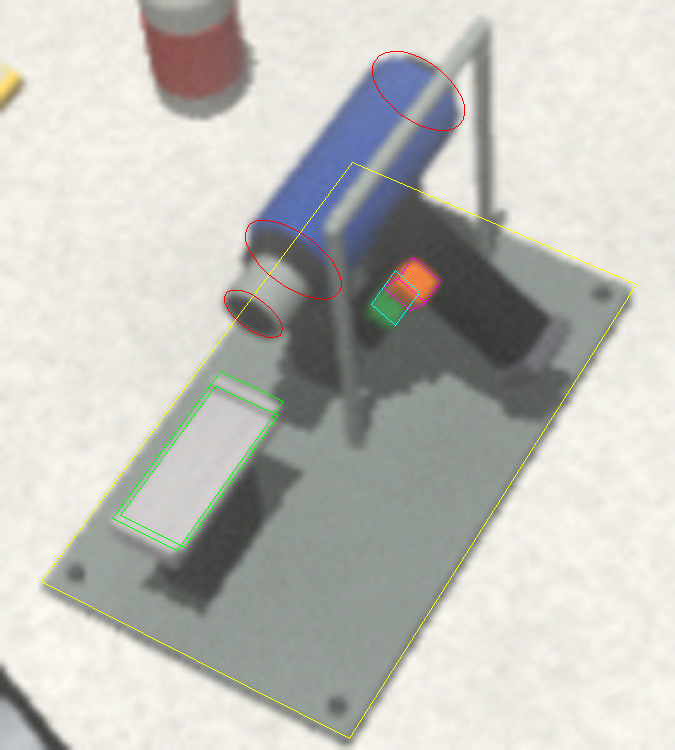

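```bash
python3 - <<'E'
from h import *
import pickle
f,g=pickle.load(open("fr0.pkl","rb"))
for fr in (f,g): fr["frame"]=np.clip(fr["frame"]*1.5,0,255).astype(np.uint8)
crop(f,340,150,50,65,12,"nt.png"); crop(g,230,240,50,50,14,"ns.png")
E
```

```text
(no output)
```

View pics/nt.png

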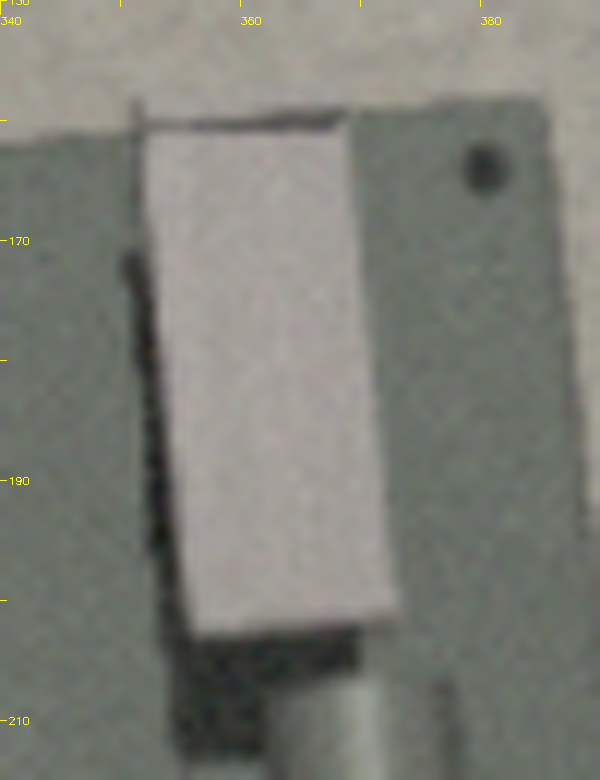

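View pics/ns.png

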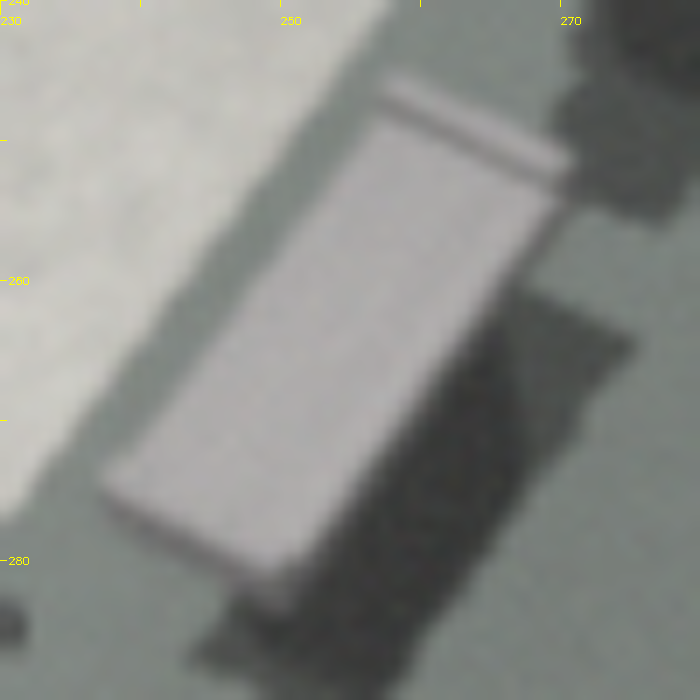

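```bash
python3 - <<'E'
from h import *
import pickle
from scipy.optimize import least_squares
f,g=pickle.load(open("fr0.pkl","rb"))
r=lambda a,s,o:(np.array(a)+.5)/s-.5+np.array(o)
tp=r([(147,131),(347,122),(190,630),(398,612)],12,(340,150)); tc=[(-20,46,100),(20,46,100),(-20,-52,106),(20,-52,106)]
sp=r([(388,75),(578,160),(103,480),(280,578)],14,(230,240)); sc=[(20,-52,106),(-20,-52,106),(20,52,106),(-20,52,106)]
for w in ((1,0),(0,1),(1,1)):
    fun=lambda p:np.r_[w[0]*(proj(f,Sx(p,tc))-tp).ravel(),w[1]*(proj(g,Sx(p,sc))-sp).ravel()]
    s=least_squares(fun,[670,-58,-1.47]); print(w,s.x.round(4),np.degrees(s.x[2]+np.pi/2),s.fun.round(2))
E
```

```text
(1, 0) [673.5541 -58.5614  -1.4886] 4.706727402138237 [-0.27 -0.02  0.27 -0.47 -0.04  0.13  0.04  0.35  0.   -0.   -0.   -0.
 -0.   -0.   -0.   -0.  ]
(0, 1) [674.9115 -56.4148  -1.4619] 6.239244482815485 [-0.   -0.   -0.   -0.   -0.   -0.   -0.   -0.    0.6  -0.07 -0.3  -0.33
 -0.32  0.52  0.04 -0.15]
(1, 1) [674.0065 -57.7514  -1.4764] 5.407392622009463 [-0.85 -0.09 -0.33 -0.75 -0.1   0.01 -0.05  0.02  0.71 -0.5  -0.31 -0.61
 -0.68 -0.18 -0.46 -0.69]
```

```bash
cat >> h.py <<'E'
from scipy.spatial.transform import Rotation as Ro
def down(yawdeg): return Ro.from_euler('xyz',[np.pi,0,np.radians(yawdeg)])
def plan(p,Rt=None,o=None):
    o=o or manip.observe(); R=Ro.from_euler('xyz',o["orientation"])
    d=R.inv().apply(np.array(p)-o["tool_pos"])
    print("t",round(o["time"],2),"pos",o["tool_pos"].round(1),"F",o["wrist_force"].round(1),"w",round(o["width"]*85,1))
    print("shift mm",d.round(1),"units",(d/30).round(3),"rows",np.ceil(np.abs(d/30).max()))
    if Rt is not None:
        v=(R.inv()*Rt).as_rotvec(); print("turn units",(v/.12).round(3))
    return d
E
python3 -c "
from h import *
plan([506.6,403.8,110],down(71.6))"
```

```text
t 0.25 pos [122.6 510.2 247.9] F [-0.3  0.7 -0.2] w 84.8
shift mm [-398.2  -13.6  137.9] units [-13.275  -0.454   4.597] rows 14.0
turn units [-6.0000e-03  6.0000e-03  1.3801e+01]
```

```bash
python3 -m inch '[[[-0.95,-0.03,0.1],[0,0,0],-1],[[-0.95,-0.03,0.1],[0,0,0],-1],[[-0.95,-0.03,0.1],[0,0,0],-1],[[-0.95,-0.03,0.1],[0,0,0],-1],[[-0.95,-0.03,0.1],[0,0,0],-1],[[-0.95,-0.03,0.1],[0,0,0],-1],[[-0.95,-0.03,0.1],[0,0,0],-1],[[-0.95,-0.03,0.1],[0,0,0],-1],[[-0.95,-0.03,0.5],[0,0,0],-1],[[-0.95,-0.03,0.5],[0,0,0],-1],[[-0.95,-0.03,0.5],[0,0,0],-1],[[-0.95,-0.03,0.5],[0,0,0],-1],[[-0.95,-0.03,0.5],[0,0,0],-1],[[-0.95,-0.03,0.5],[0,0,0],-1]]'
python3 -c "
from h import *
plan([506.6,403.8,50],down(71.6))"
```

```text
time: 1.42
tool_pos: [508.9, 404.4, 133.3]
orientation: [-3.141, -0.0, 2.906]
wrist_force: [0.8, -1.3, 0.1]
width: 1.001
t 1.42 pos [508.9 404.4 133.3] F [ 0.8 -1.3  0.1] w 85.1
shift mm [ 2.1 -1.1 83.3] units [ 0.069 -0.035  2.778] rows 3.0
turn units [-3.00e-03 -0.00e+00  1.38e+01]
```

Now I turn in place while descending, and partly close to about 62 mm.

```bash
python3 -m inch '[[[0,0,0.1],[0,0,0.986],-0.46],[[0,0,0.1],[0,0,0.986],-0.46],[[0,0,0.1],[0,0,0.986],-0.46],[[0,0,0.1],[0,0,0.986],-0.46],[[0,0,0.1],[0,0,0.986],-0.46],[[0,0,0.1],[0,0,0.986],-0.46],[[0,0,0.1],[0,0,0.986],-0.46],[[0,0,0.1],[0,0,0.986],-0.46],[[0,0,0.1],[0,0,0.986],-0.46],[[0,0,0.1],[0,0,0.986],-0.46],[[0,0,0.1],[0,0,0.986],-0.46],[[0,0,0.1],[0,0,0.986],-0.46],[[0,0,0.1],[0,0,0.986],-0.46],[[0,0,0.1],[0,0,0.986],-0.46],[[0,0,0],[0,0,0],-0.46]]'
python3 -c "
from h import *
plan([506.6,403.8,50],down(71.6))
f=manip.grab_frame('top'); crop(f,120,200,110,110,6,'g1.png')"
```

```text
time: 2.67
tool_pos: [507.2, 404.6, 91.4]
orientation: [-3.141, 0.001, 1.247]
wrist_force: [0.2, 0.3, -0.4]
width: 0.731
t 2.67 pos [507.2 404.6  91.4] F [ 0.2  0.3 -0.4] w 62.1
shift mm [-0.9 -0.3 41.4] units [-0.031 -0.008  1.378] rows 2.0
turn units [-0.008  0.012 -0.018]
```

View pics/g1.png

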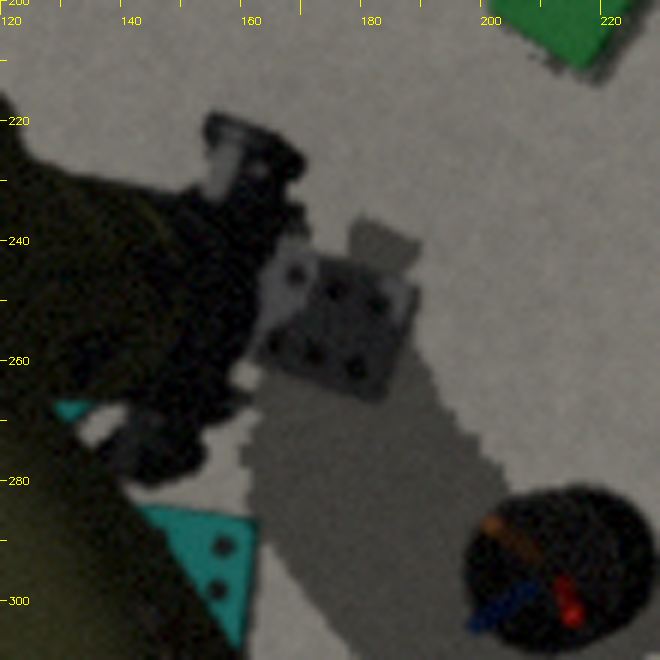

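The gripper at about (165,250) is lined up with the grey plate's short side. I descend.

```bash
python3 -m inch '[[[-0.03,0,0.75],[0,0,0],-0.46],[[0,0,0.75],[0,0,0],-0.46],[[0,0,0.6],[0,0,0],-0.46],[[0,0,0.15],[0,0,0],-0.46],[[0,0,0.1],[0,0,0],-0.46],[[0,0,0.05],[0,0,0],-0.46],[[0,0,0.05],[0,0,0],-0.46],[[0,0,0],[0,0,0],-0.46]]'
```

```text
time: 3.38
tool_pos: [508.1, 404.7, 19.8]
orientation: [3.14, -0.002, 1.25]
wrist_force: [0.8, -0.1, -0.4]
width: 0.732
```

```bash
python3 -c "
from h import *
plan([506.6,403.8,16],down(71.6))
f=manip.grab_frame('scene'); crop(f,390,250,110,110,6,'g2.png')"
```

```text
t 3.38 pos [508.1 404.7  19.8] F [ 0.8 -0.1 -0.4] w 62.2
shift mm [-1.3 -1.1  3.8] units [-0.045 -0.038  0.127] rows 1.0
turn units [ 0.009 -0.013  0.001]
```

View pics/g2.png

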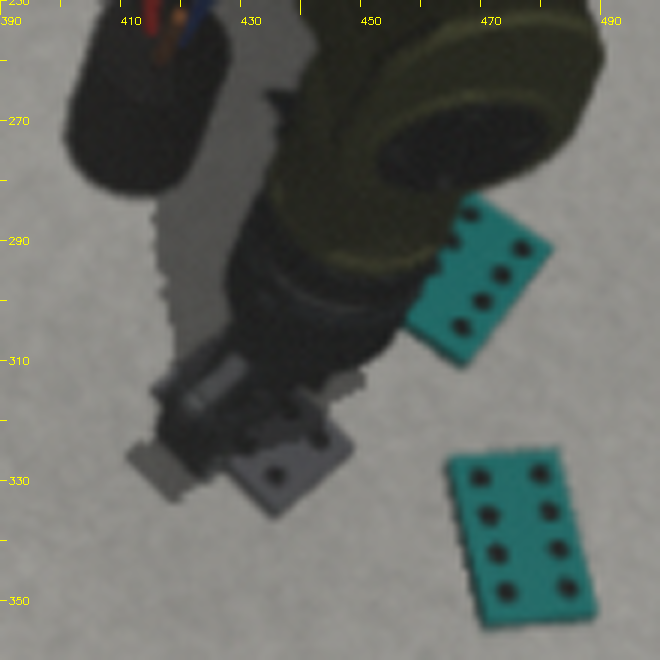

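The near finger at about (422,325) stands just clear of the plate's long side. I go down the last bit and close.

```bash
python3 -m inch '[[[-0.03,-0.03,0.07],[0,0,0],-0.46],[[0,0,0.06],[0,0,0],-0.46],[[0,0,0],[0,0,0],-0.46],[[0,0,0],[0,0,0],-0.1],[[0,0,0],[0,0,0],0.2],[[0,0,0],[0,0,0],0.3],[[0,0,0],[0,0,0],0.3],[[0,0,0],[0,0,0],0.3],[[0,0,0],[0,0,0],0.3]]'
```

```text
time: 4.18
tool_pos: [506.5, 403.7, 15.3]
orientation: [3.141, -0.001, 1.249]
wrist_force: [-0.5, -1.0, 4.8]
width: 0.59
```

Gripped at about 50 mm. I lift 20 mm and check that it holds.

```bash
python3 -m inch '[[[0,0,-0.1],[0,0,0],0.3],[[0,0,-0.3],[0,0,0],0.3],[[0,0,-0.8],[0,0,0],0.3],[[0,0,-1],[0,0,0],0.3],[[0,0,-1],[0,0,0],0.3],[[0,0,-1],[0,0,0],0.3],[[0,0,-1],[0,0,0],0.3],[[0,0,-1],[0,0,0],0.3],[[0,0,-1],[0,0,0],0.3],[[0,0,-1],[0,0,0],0.3],[[0,0,0],[0,0,0],0.3]]'
```

```text
time: 5.1
tool_pos: [508.3, 405.3, 268.4]
orientation: [3.135, -0.009, 1.249]
wrist_force: [0.9, 0.1, -0.7]
width: 0.587
```

```bash
python3 -c "
from h import *
plan([674,-57.7,250],down(5.75))
f=manip.grab_frame('scene'); crop(f,380,170,130,130,6,'g3.png')"
```

```text
t 5.1 pos [508.3 405.3 268.4] F [ 0.9  0.1 -0.7] w 49.9
shift mm [-387.1  303.3   16.6] units [-12.903  10.111   0.554] rows 13.0
turn units [ 0.    -0.099  9.575]
```

View pics/g3.png

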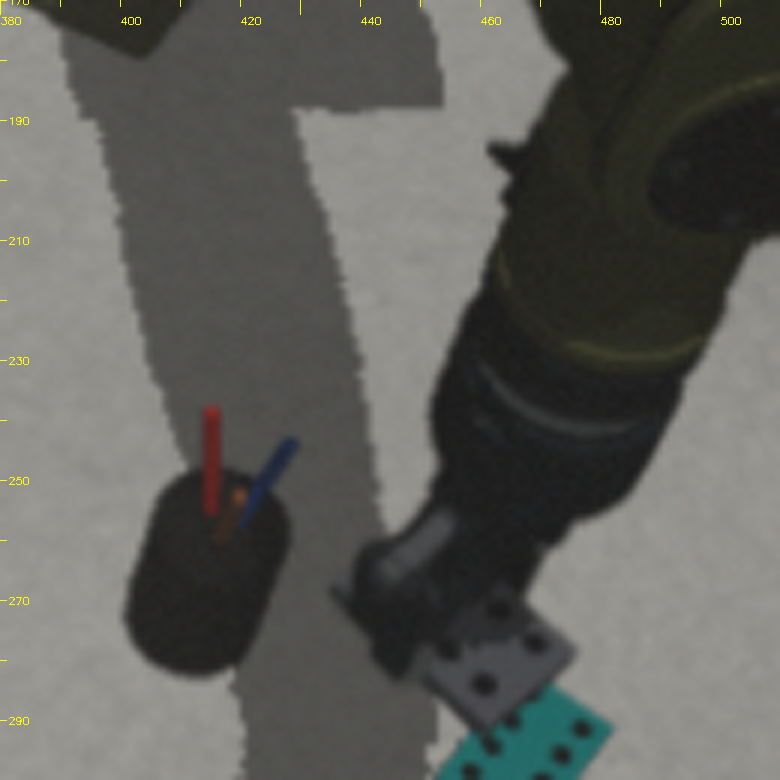

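The grey plate is held at (465,275), level. I move over the nest: shift first, then turn.

```bash
python3 -m inch '[[[-0.5,0.4,0],[0,0,0],0.3],[[-0.91,0.71,0],[0,0,0],0.3],[[-0.91,0.71,0],[0,0,0],0.3],[[-0.91,0.71,0],[0,0,0],0.3],[[-0.91,0.71,0],[0,0,0],0.3],[[-0.91,0.71,0],[0,0,0],0.3],[[-0.91,0.71,0],[0,0,0],0.3],[[-0.91,0.71,0],[0,0,0],0.3],[[-0.91,0.71,0],[0,0,0],0.3],[[-0.91,0.71,0],[0,0,0],0.3],[[-0.91,0.71,0],[0,0,0],0.3],[[-0.91,0.71,0],[0,0,0],0.3],[[-0.91,0.71,0],[0,0,0],0.3],[[-0.91,0.71,0],[0,0,0],0.3],[[-0.5,0.4,0],[0,0,0],0.3],[[0,0,0],[0,0,0],0.3]]'
python3 -m inch '[[[0,0,0],[0,0,0.87],0.3],[[0,0,0],[0,0,0.87],0.3],[[0,0,0],[0,0,0.87],0.3],[[0,0,0],[0,0,0.87],0.3],[[0,0,0],[0,0,0.87],0.3],[[0,0,0],[0,0,0.87],0.3],[[0,0,0],[0,0,0.87],0.3],[[0,0,0],[0,0,0.87],0.3],[[0,0,0],[0,0,0.87],0.3],[[0,0,0],[0,0,0.87],0.3],[[0,0,0],[0,0,0.87],0.3],[[0,0,0],[0,0,0],0.3],[[0,0,0],[0,0,0],0.3]]'
python3 -c "
from h import *
plan([674,-57.7,150],down(5.75))
f=manip.grab_frame('scene'); crop(f,200,140,130,130,6,'g4.png')
f=manip.grab_frame('top'); crop(f,310,130,100,110,7,'g5.png')"
```

```text
time: 6.48
tool_pos: [670.4, -61.2, 258.6]
orientation: [-3.14, 0.002, 1.244]
wrist_force: [-0.4, -0.3, -1.7]
width: 0.59
time: 7.57
tool_pos: [669.4, -56.0, 259.9]
orientation: [-3.141, 0.002, 0.104]
wrist_force: [0.1, 0.6, -1.8]
width: 0.592
t 7.57 pos [669.4 -56.  259.9] F [ 0.1  0.6 -1.8] w 50.3
shift mm [  4.7   2.2 109.9] units [0.155 0.074 3.663] rows 4.0
turn units [-0.005  0.017  0.032]
```

View pics/g4.png

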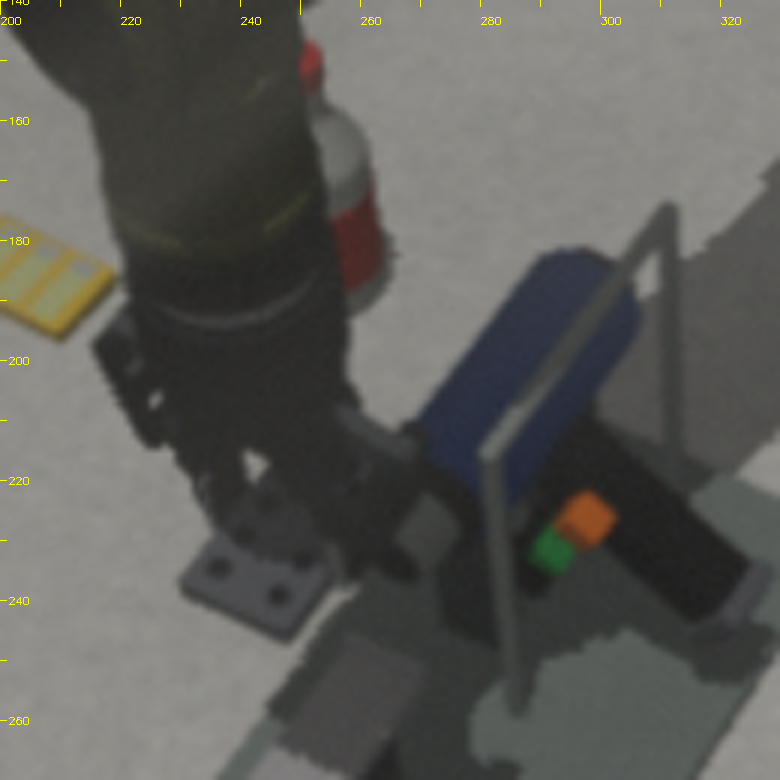

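View pics/g5.png

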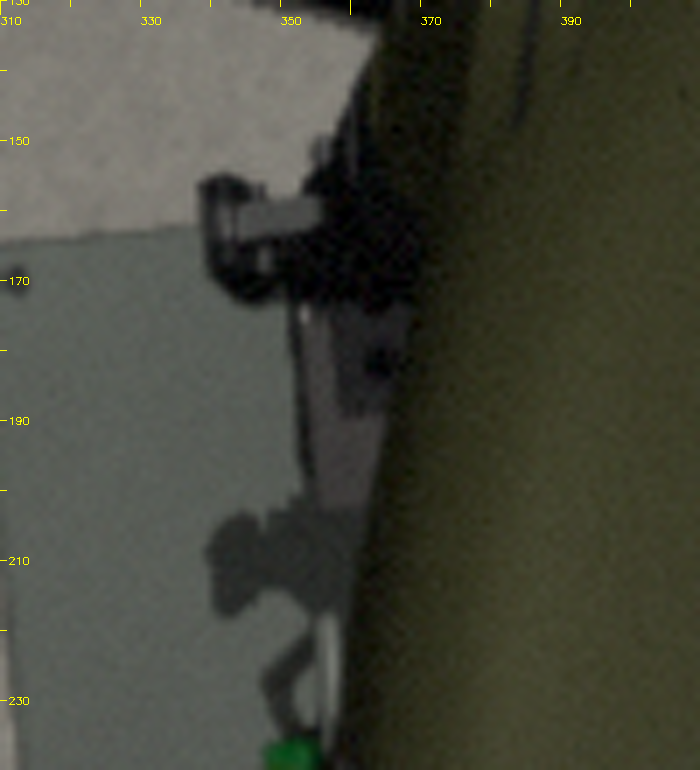

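```bash
python3 -m inch '[[[0.16,0.07,0.7],[0,0.02,0.03],0.3],[[0,0,0.9],[0,0,0],0.3],[[0,0,0.9],[0,0,0],0.3],[[0,0,0.9],[0,0,0],0.3],[[0,0,0.6],[0,0,0],0.3],[[0,0,0],[0,0,0],0.3],[[0,0,0],[0,0,0],0.3]]'
python3 -c "
from h import *
plan([674,-57.7,116],down(5.75))
f=manip.grab_frame('scene'); crop(f,210,190,110,110,7,'g6.png')
f=manip.grab_frame('top'); crop(f,310,130,100,110,7,'g7.png')"
```

```text
time: 8.25
tool_pos: [674.2, -58.1, 139.8]
orientation: [-3.141, 0.001, 0.098]
wrist_force: [1.2, -0.0, -0.9]
width: 0.585
t 8.25 pos [674.2 -58.1 139.8] F [ 1.2 -0.  -0.9] w 49.7
shift mm [-0.2 -0.4 23.8] units [-0.006 -0.013  0.794] rows 1.0
turn units [-0.005  0.006 -0.017]
```

View pics/g6.png

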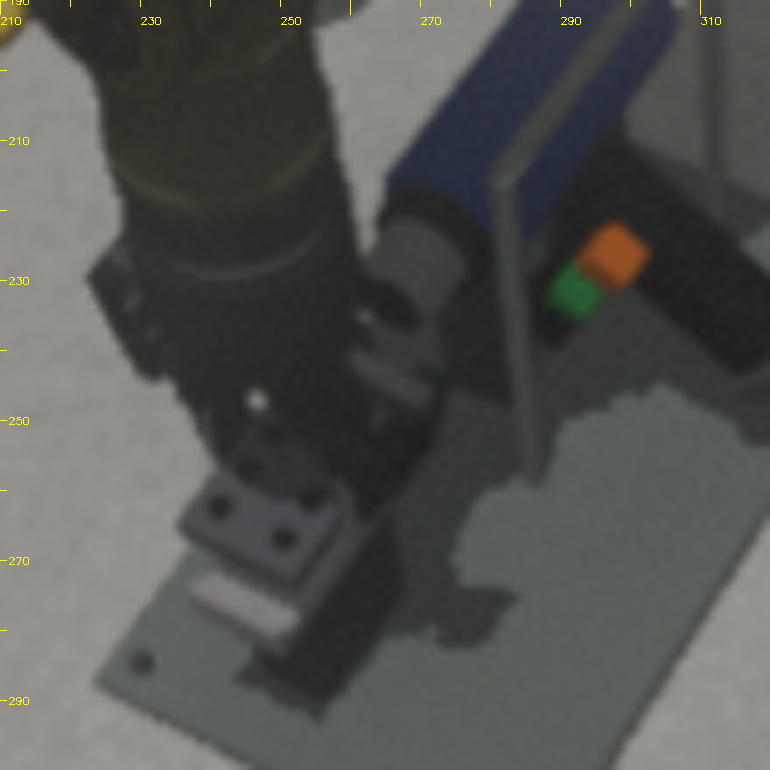

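View pics/g7.png

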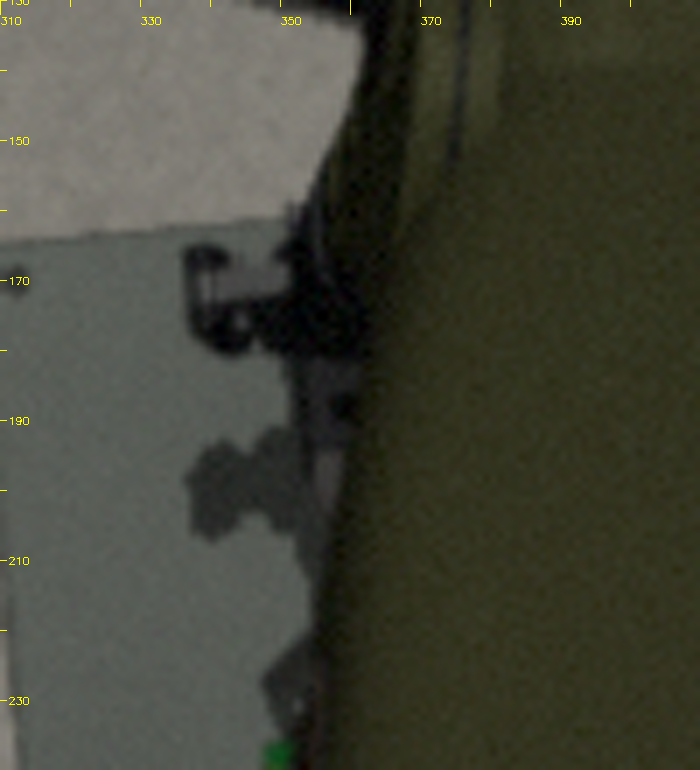

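```bash
cat >> h.py <<'E'
def ovl(fr,x0,y0,w,h,s,name,polys):
    im=cv2.resize(fr["frame"][y0:y0+h,x0:x0+w],None,fx=s,fy=s,interpolation=cv2.INTER_CUBIC)[:,:,::-1].copy()
    im=np.clip(im.astype(float)*1.6,0,255).astype(np.uint8)
    for P,col in polys: cv2.polylines(im,[((proj(fr,P)-[x0,y0]+.5)*s).round().astype(int)],True,col,1)
    cv2.imwrite("pics/"+name,im)
def box(c,yawdeg,hx,hy,z): return Sx([c[0],c[1],np.radians(yawdeg)],[(-hx,-hy,z),(hx,-hy,z),(hx,hy,z),(-hx,hy,z)])
E
python3 - <<'E'
from h import *
f=manip.grab_frame('scene'); c=(674.2,-58.1)
ovl(f,215,230,80,70,9,'g8.png',[(box(c,-84.3,26,40,136.5),(0,255,255)),(box(c,-84.3,26,40,124.5),(0,255,255)),(box((674,-57.7),-84.25,20,52,106),(0,255,0))])
E
```

```text
(no output)
```

View pics/g8.png

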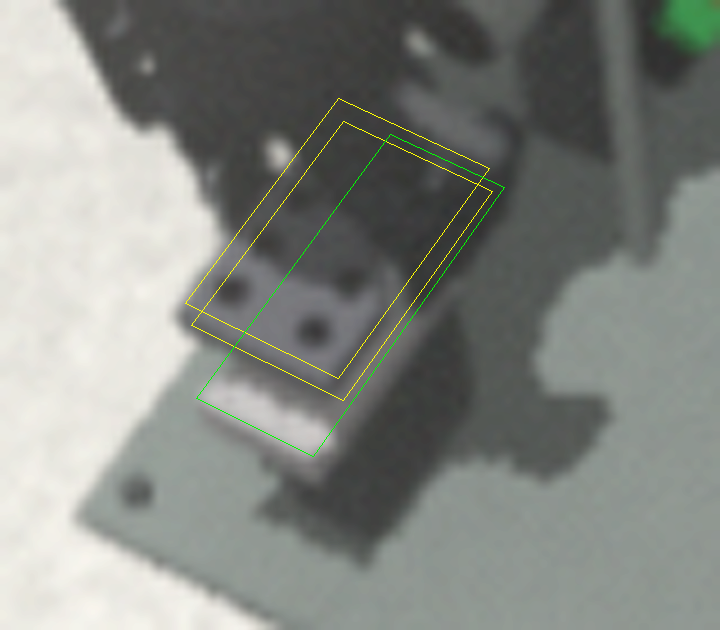

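The plate (yellow) and nest (green) overlays are offset the same way, so their relative alignment is within about 1 mm. I lower it.

```bash
python3 -m inch '[[[0,-0.01,0.4],[0,0,-0.01],0.3],[[0,0,0.2],[0,0,0],0.3],[[0,0,0.1],[0,0,0],0.3],[[0,0,0.04],[0,0,0],0.3],[[0,0,0],[0,0,0],0.3],[[0,0,0],[0,0,0],0.3],[[0,0,0],[0,0,0],0.3]]'
```

```text
time: 8.98
tool_pos: [675.7, -58.0, 119.3]
orientation: [3.141, -0.003, 0.099]
wrist_force: [0.0, -0.5, -0.8]
width: 0.591
```

```bash
python3 -m inch '[[[0,0,0.05],[0,0,0],0.3],[[0,0,0.03],[0,0,0],0.3],[[0,0,0.02],[0,0,0],0.3],[[0,0,0],[0,0,0],0.3],[[0,0,0],[0,0,0],0.3]]'; python3 -m inch '[[[0,0,0.02],[0,0,0],0.3],[[0,0,0],[0,0,0],0.3]]'; python3 -m inch '[[[0,0,0.02],[0,0,0],0.3],[[0,0,0],[0,0,0],0.3]]'
```

```text
time: 9.4
tool_pos: [675.3, -58.0, 115.6]
orientation: [-3.142, -0.002, 0.098]
wrist_force: [0.0, 0.3, -0.6]
width: 0.593
time: 9.57
tool_pos: [675.4, -57.9, 115.4]
orientation: [3.142, -0.003, 0.099]
wrist_force: [-0.9, -0.6, 0.5]
width: 0.587
time: 9.73
tool_pos: [675.4, -58.0, 115.3]
orientation: [3.142, -0.003, 0.098]
wrist_force: [-1.7, 0.4, 4.5]
width: 0.59
```

```bash
python3 -m inch '[[[-0.035,0,0],[0,0,0],0.3],[[0,0,0],[0,0,0],0.3],[[0,0,0],[0,0,0],-0.2],[[0,0,0],[0,0,0],-0.35],[[0,0,0],[0,0,0],-0.46],[[0,0,0],[0,0,0],-0.46],[[0,0,0],[0,0,0],-0.46],[[0,0,-0.2],[0,0,0],-0.46],[[0,0,-0.5],[0,0,0],-0.46],[[0,0,-0.8],[0,0,0],-0.46],[[0,0,-0.8],[0,0,0],-0.46],[[0,0,0],[0,0,0],1],[[0,0,0],[0,0,0],1],[[0,0,0],[0,0,0],1],[[0,0,0],[0,0,0],1],[[0,0,0],[0,0,0],1]]'
python3 -c "
from h import *
plan([674,-57.7,129],down(5.75))
f=manip.grab_frame('scene'); crop(f,210,190,110,110,7,'g9.png')"
```

```text
time: 11.07
tool_pos: [673.2, -58.0, 182.0]
orientation: [-3.141, 0.0, 0.098]
wrist_force: [0.7, 0.3, -1.4]
width: 0.017
t 11.07 pos [673.2 -58.  182. ] F [ 0.7  0.3 -1.4] w 1.4
shift mm [ 0.8 -0.2 53. ] units [ 0.028 -0.007  1.768] rows 2.0
turn units [-0.004  0.003 -0.016]
```

View pics/g9.png

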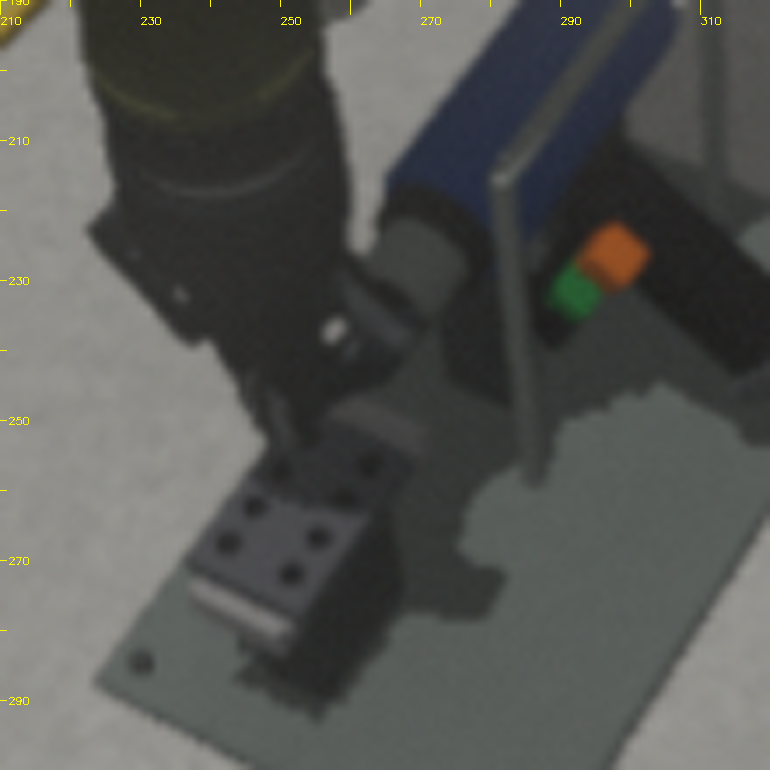

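The plate lies in the nest at about (252,265), with the far stop visible at (240,277). Now I press gently with the jaws shut.

```bash
python3 -m inch '[[[0.02,0,0.7],[0,0,0],1],[[0,0,0.5],[0,0,0],1],[[0,0,0.3],[0,0,0],1],[[0,0,0.1],[0,0,0],1],[[0,0,0],[0,0,0],1],[[0,0,0],[0,0,0],1]]'; python3 -m inch '[[[0,0,0.05],[0,0,0],1],[[0,0,0.03],[0,0,0],1],[[0,0,0],[0,0,0],1]]'; python3 -m inch '[[[0,0,0.03],[0,0,0],1],[[0,0,0],[0,0,0],1]]'
```

```text
time: 11.62
tool_pos: [675.0, -58.0, 135.7]
orientation: [3.142, -0.003, 0.099]
wrist_force: [-0.2, -1.2, 0.2]
width: 0.001
time: 11.87
tool_pos: [675.2, -58.0, 133.7]
orientation: [3.141, -0.003, 0.098]
wrist_force: [-0.9, 0.8, 0.0]
width: 0.0
time: 12.03
tool_pos: [675.0, -58.0, 132.4]
orientation: [3.142, -0.003, 0.098]
wrist_force: [0.7, -0.2, -0.1]
width: 0.002
```

```bash
python3 -m inch '[[[0,0,0.06],[0,0,0],1],[[0,0,0.03],[0,0,0],1],[[0,0,0],[0,0,0],1]]'; python3 -m inch '[[[0,0,0.02],[0,0,0],1],[[0,0,0],[0,0,0],1]]'; python3 -m inch '[[[0,0,0.02],[0,0,0],1],[[0,0,0],[0,0,0],1]]'
```

```text
time: 12.28
tool_pos: [674.7, -58.0, 129.2]
orientation: [-3.141, -0.002, 0.099]
wrist_force: [0.1, 1.0, -0.3]
width: -0.002
time: 12.45
tool_pos: [674.8, -58.0, 129.1]
orientation: [-3.142, -0.002, 0.099]
wrist_force: [-0.7, -0.4, 1.7]
width: 0.001
time: 12.62
tool_pos: [674.8, -58.0, 129.1]
orientation: [3.142, -0.003, 0.099]
wrist_force: [-1.5, 0.4, 4.4]
width: 0.0
```

```bash
python3 -m inch '[[[0,0,0.03],[0,0,0],1],[[0,0,0],[0,0,0],1],[[0,0,0],[0,0,0],1],[[0,0,0],[0,0,0],1]]'; python3 -m inch '[[[0,0,-0.1],[0,0,0],1],[[0,0,-0.4],[0,0,0],1],[[0,0,-1],[0,0,0],1],[[0,0,-1],[0,0,0],1],[[0,0,-1],[0,0,0],1],[[0,0,-1],[0,0,0],1],[[0,0,0],[0,0,0],-0.46]]'; python3 -c "
from h import *
plan([495,-419.6,250],down(-86.5))
f=manip.grab_frame('scene'); crop(f,210,190,110,110,7,'g10.png')"
```

```text
time: 12.95
tool_pos: [674.8, -58.0, 129.1]
orientation: [3.141, -0.003, 0.099]
wrist_force: [-3.2, -0.0, 7.9]
width: -0.0
time: 13.53
tool_pos: [677.6, -58.3, 269.6]
orientation: [3.139, -0.014, 0.099]
wrist_force: [0.5, 0.5, 1.7]
width: 0.128
t 13.53 pos [677.6 -58.3 269.6] F [0.5 0.5 1.7] w 10.9
shift mm [-217.5  341.6   17.3] units [-7.251 11.385  0.576] rows 12.0
turn units [-0.079 -0.104 13.402]
```

View pics/g10.png

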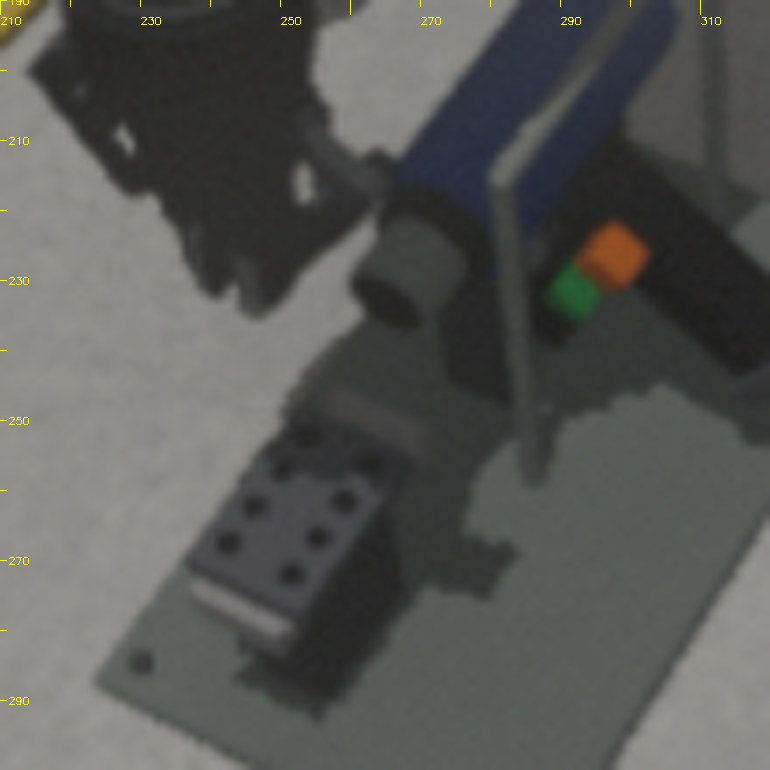

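The pressed plate has not moved: 8 N with no sinking, contact at TCP z 129.1, so its top is at 112. Now for the tray.

```bash
python3 -m inch '[[[-0.6,0.95,0],[0,0,0],-0.46],[[-0.6,0.95,0],[0,0,0],-0.46],[[-0.6,0.95,0],[0,0,0],-0.46],[[-0.6,0.95,0],[0,0,0],-0.46],[[-0.6,0.95,0],[0,0,0],-0.46],[[-0.6,0.95,0],[0,0,0],-0.46],[[-0.6,0.95,0],[0,0,0],-0.46],[[-0.6,0.95,0],[0,0,0],-0.46],[[-0.6,0.95,0],[0,0,0],-0.46],[[-0.6,0.95,0],[0,0,0],-0.46],[[-0.6,0.95,0],[0,0,0],-0.46],[[-0.6,0.95,0],[0,0,0],-0.46],[[0,0,0],[0,0,0],-0.46]]'
python3 -m inch '[[[0,0,0.1],[0,0,0.957],-0.46],[[0,0,0.1],[0,0,0.957],-0.46],[[0,0,0.1],[0,0,0.957],-0.46],[[0,0,0.1],[0,0,0.957],-0.46],[[0,0,0.1],[0,0,0.957],-0.46],[[0,0,0.1],[0,0,0.957],-0.46],[[0,0,0.1],[0,0,0.957],-0.46],[[0,0,0.3],[0,0,0.957],-0.46],[[0,0,0.3],[0,0,0.957],-0.46],[[0,0,0.4],[0,0,0.957],-0.46],[[0,0,0.4],[0,0,0.957],-0.46],[[0,0,0.4],[0,0,0.957],-0.46],[[0,0,0.4],[0,0,0.957],-0.46],[[0,0,0.4],[0,0,0.957],-0.46],[[0,0,0],[0,0,0],-0.46],[[0,0,0],[0,0,0],-0.46]]'
python3 -c "
from h import *
plan([495,-419.6,50],down(-86.5))
f=manip.grab_frame('scene'); crop(f,150,110,110,110,7,'g11.png')
f=manip.grab_frame('top'); crop(f,440,200,110,110,7,'g12.png')"
```

```text
time: 14.67
tool_pos: [489.8, -424.6, 259.8]
orientation: [3.141, 0.001, 0.092]
wrist_force: [0.6, 0.1, 0.4]
width: 0.731
time: 16.0
tool_pos: [321.5, -540.9, 160.8]
orientation: [-2.965, 0.07, -1.119]
wrist_force: [0.7, -1.1, 0.7]
width: 0.729
t 16.0 pos [ 321.5 -540.9  160.8] F [ 0.7 -1.1  0.7] w 62.0
shift mm [ -25.6 -186.   147.8] units [-0.854 -6.201  4.927] rows 7.0
turn units [-1.336  0.863  3.193]
```

View pics/g11.png

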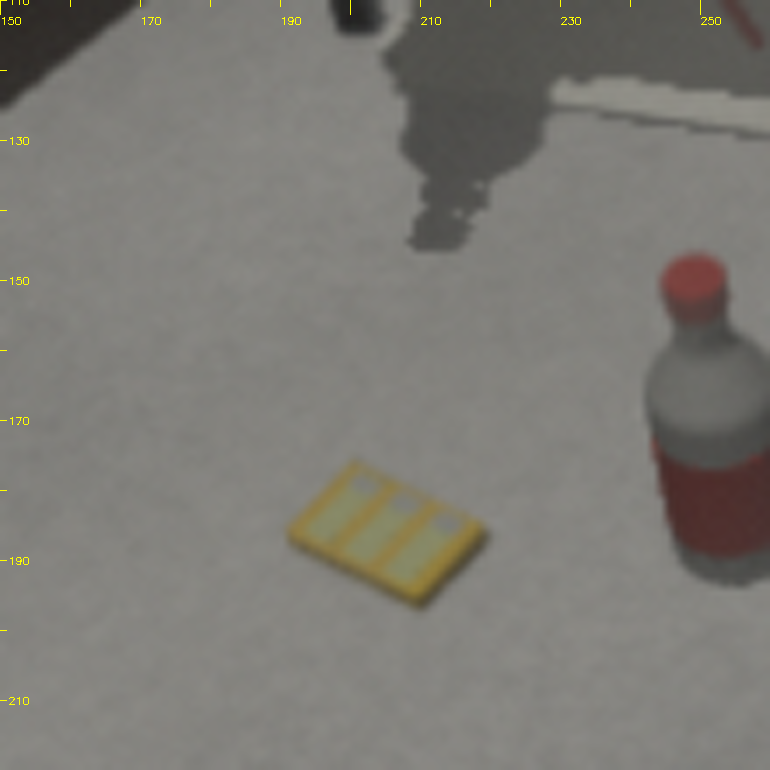

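View pics/g12.png

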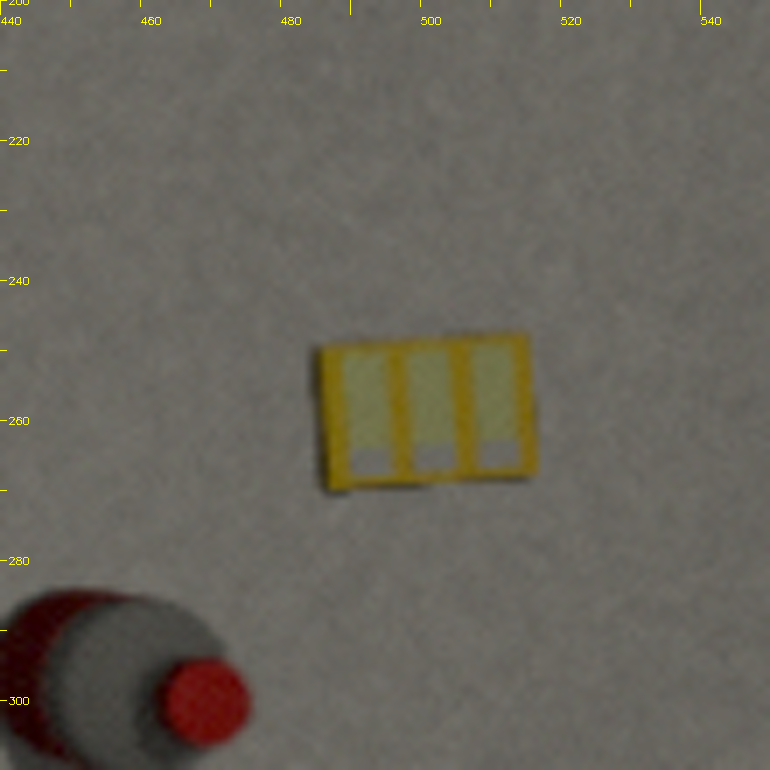

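The arm ran off its path, probably against a joint limit. The tray and bottle are untouched. I check the joints.

```bash
python3 -c "
from h import *
o=manip.observe(); print(o['joint_pos'].round(3), o['orientation'], o['wrist_force'].round(1))
plan([495,-419.6,250],down(93.5))"
```

```text
[-1.116  0.53   0.044  1.152  0.177  3.141] [-2.9648967   0.06664381 -1.11545097] [ 0.5 -0.4  0.1]
t 16.1 pos [ 324.1 -540.8  162.6] F [ 0.5 -0.4  0.1] w 61.9
shift mm [ -39.4 -218.5  -47.3] units [-1.313 -7.283 -1.575] rows 8.0
turn units [ -1.165  -1.871 -22.852]
```

```bash
python3 -m inch '[[[0,0,-0.8],[0,0,-0.9],-0.46],[[0,0,-0.8],[0,0,-0.9],-0.46],[[0,0,-0.8],[0,0,-0.9],-0.46],[[0,0,0],[0,0,-0.95],-0.46],[[0,0,0],[0,0,-0.95],-0.46],[[0,0,0],[0,0,-0.95],-0.46],[[0,0,0],[0,0,-0.95],-0.46],[[0,0,0],[0,0,-0.95],-0.46],[[0,0,0],[0,0,-0.95],-0.46],[[0,0,0],[0,0,-0.95],-0.46],[[0,0,0],[0,0,-0.95],-0.46],[[0,0,0],[0,0,0],-0.46]]'
python3 -c "
from h import *
o=manip.observe(); print(o['joint_pos'].round(3), o['orientation'])
plan([495,-419.6,250],down(93.5))"
```

```text
time: 17.1
tool_pos: [316.4, -550.2, 234.6]
orientation: [-3.022, -0.145, 0.111]
wrist_force: [0.4, 1.1, -0.1]
width: 0.73
[-1.132  0.506  0.194  1.326  0.175  1.884] [-3.02195254 -0.1449475   0.1106188 ]
t 17.1 pos [ 316.4 -550.2  234.6] F [ 0.4  1.1 -0.1] w 62.1
shift mm [ 192.2 -107.8   25.5] units [ 6.405 -3.592  0.851] rows 7.0
turn units [  0.122  -1.719 -12.565]
```

```bash
python3 -m inch '[[[0,0,0],[0.06,-0.86,0],-0.46],[[0,0,0],[0.06,-0.86,0],-0.46],[[0.8,-0.46,-0.06],[0,0,0],-0.46],[[0.8,-0.46,-0.06],[0,0,0],-0.46],[[0.8,-0.46,-0.06],[0,0,0],-0.46],[[0.8,-0.46,-0.06],[0,0,0],-0.46],[[0.8,-0.46,-0.06],[0,0,0],-0.46],[[0.8,-0.46,-0.06],[0,0,0],-0.46],[[0.8,-0.46,-0.06],[0,0,0],-0.46],[[0.8,-0.46,-0.06],[0,0,0],-0.46],[[0,0,0],[0,0,0],-0.46]]'
python3 -m inch '[[[0,0,0.2],[0,0,-0.965],-0.46],[[0,0,0.2],[0,0,-0.965],-0.46],[[0,0,0.2],[0,0,-0.965],-0.46],[[0,0,0.2],[0,0,-0.965],-0.46],[[0,0,0.2],[0,0,-0.965],-0.46],[[0,0,0.2],[0,0,-0.965],-0.46],[[0,0,0.2],[0,0,-0.965],-0.46],[[0,0,0.2],[0,0,-0.965],-0.46],[[0,0,0.3],[0,0,-0.965],-0.46],[[0,0,0.3],[0,0,-0.965],-0.46],[[0,0,0.3],[0,0,-0.965],-0.46],[[0,0,0.3],[0,0,-0.965],-0.46],[[0,0,0.3],[0,0,-0.965],-0.46],[[0,0,0],[0,0,0],-0.46],[[0,0,0],[0,0,0],-0.46]]'
python3 -c "
from h import *
o=manip.observe(); print(o['joint_pos'].round(3), o['orientation'])
plan([495,-419.6,50],down(93.5))"
```

```text
time: 18.02
tool_pos: [497.2, -414.8, 252.0]
orientation: [-3.007, 0.057, 0.136]
wrist_force: [-0.3, 0.0, 0.8]
width: 0.733
time: 19.27
tool_pos: [485.0, -406.7, 159.3]
orientation: [-3.071, -0.13, 1.625]
wrist_force: [-0.3, -0.6, 0.1]
width: 0.732
[-0.719  0.594  0.156  1.274  0.043  0.79 ] [-3.07060172 -0.13005113  1.6250368 ]
t 19.27 pos [ 485.  -406.7  159.3] F [-0.3 -0.6  0.1] w 62.3
shift mm [-27.5  16.9 105.7] units [-0.915  0.562  3.524] rows 4.0
turn units [-0.587 -1.085 -0.018]
```

```bash
python3 -m inch '[[[0,0,0],[-0.29,-0.54,0],-0.46],[[0,0,0],[-0.29,-0.54,0],-0.46],[[0,0,0],[0,0,0],-0.46],[[0,0,0],[0,0,0],-0.46]]'
python3 -c "
from h import *
plan([495,-419.6,50],down(93.5))
f=manip.grab_frame('top'); m=cv2.cvtColor(f['frame'],cv2.COLOR_RGB2HSV); crop(f,440,200,110,110,7,'g13.png')"
```

```text
time: 19.6
tool_pos: [484.6, -406.6, 160.7]
orientation: [3.141, -0.001, 1.632]
wrist_force: [0.2, 0.5, 0.4]
width: 0.73
t 19.6 pos [ 484.6 -406.6  160.7] F [0.2 0.5 0.4] w 62.1
shift mm [-13.7   9.6 110.7] units [-0.458  0.319  3.689] rows 4.0
turn units [ 0.001 -0.007 -0.002]
```

```bash
python3 - <<'E'
from h import *
import pickle
from scipy.optimize import least_squares
f,g=pickle.load(open("fr0.pkl","rb"))
r=lambda a,s,o:(np.array(a)+.5)/s-.5+np.array(o)
tp=r([(322,345),(527,333),(537,472),(332,487)],7,(440,200)); sp=r([(290,532),(355,460),(488,526),(418,598)],7,(150,110))
# local x=short,y=long ; top: left=+y world
tc=[(26,40,12),(26,-40,12),(-26,-40,12),(-26,40,12)]; sc=[(26,-40,12),(-26,-40,12),(-26,40,12),(26,40,12)]
for w in ((1,0),(0,1),(1,1)):
    fun=lambda p:np.r_[w[0]*(proj(f,Sx(p,tc))-tp).ravel(),w[1]*(proj(g,Sx(p,sc))-sp).ravel()]
    s=least_squares(fun,[495,-419,.06]); print(w,s.x.round(3),np.degrees(s.x[2]),s.fun.round(2))
E
```

```text
(1, 0) [ 4.95307e+02 -4.20043e+02  6.40000e-02] 3.6672154030523965 [-0.48 -0.19  0.47 -0.4   0.51  0.32 -0.47  0.27 -0.   -0.   -0.   -0.
 -0.   -0.   -0.   -0.  ]
(0, 1) [ 4.95415e+02 -4.17974e+02  5.30000e-02] 3.042409538435073 [-0.   -0.   -0.   -0.   -0.    0.   -0.    0.   -0.65 -0.05  0.26 -0.03
  0.23 -0.13  0.16  0.19]
(1, 1) [ 4.95209e+02 -4.19398e+02  6.00000e-02] 3.4608612223493957 [-0.7  -0.22  0.27 -0.31  0.23  0.42 -0.76  0.26 -0.94 -0.19 -0.12 -0.22
 -0.04 -0.44 -0.03 -0.08]
```

The tray centre is (495.2,-419.4). I descend over it.

```bash
python3 -m inch '[[[-0.45,0.33,0],[0,0,0],-0.46],[[0,0,0.8],[0,0,0],-0.46],[[0,0,0.9],[0,0,0],-0.46],[[0,0,0.9],[0,0,0],-0.46],[[0,0,0.9],[0,0,0],-0.46],[[0,0,0.6],[0,0,0],-0.46],[[0,0,0.3],[0,0,0],-0.46],[[0,0,0],[0,0,0],-0.46],[[0,0,0],[0,0,0],-0.46]]'
python3 -c "
from h import *
plan([495.2,-419.4,15.6],down(93.5))
f=manip.grab_frame('scene'); crop(f,150,110,110,110,7,'g14.png')"
```

```text
time: 20.4
tool_pos: [496.4, -421.2, 27.7]
orientation: [3.141, -0.0, 1.632]
wrist_force: [0.1, -0.4, 0.8]
width: 0.73
t 20.4 pos [ 496.4 -421.2   27.7] F [ 0.1 -0.4  0.8] w 62.1
shift mm [ 1.9 -1.1 12.1] units [ 0.062 -0.036  0.402] rows 1.0
turn units [ 0.004 -0.002  0.003]
```

View pics/g14.png

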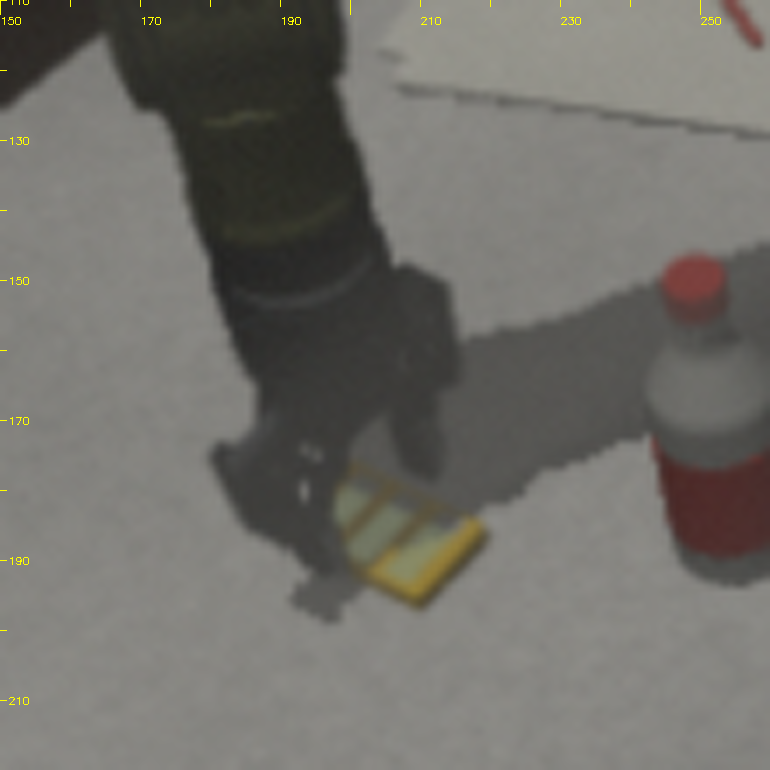

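The fingers at (197,192) and (209,177) straddle the tray. I go down and grip.

```bash
python3 -m inch '[[[0.06,-0.035,0.2],[0,0,0],-0.46],[[0,0,0.1],[0,0,0],-0.46],[[0,0,0.07],[0,0,0],-0.46],[[0,0,0],[0,0,0],-0.46],[[0,0,0],[0,0,0],-0.46]]'; python3 -m inch '[[[0,0,0],[0,0,0],-0.1],[[0,0,0],[0,0,0],0.2],[[0,0,0],[0,0,0],0.3],[[0,0,0],[0,0,0],0.3],[[0,0,0],[0,0,0],0.3],[[0,0,0],[0,0,0],0.3]]'
```

```text
time: 20.87
tool_pos: [494.4, -418.5, 16.5]
orientation: [3.141, -0.0, 1.633]
wrist_force: [-0.1, 0.7, 0.4]
width: 0.733
time: 21.37
tool_pos: [494.8, -418.9, 17.1]
orientation: [3.14, 0.001, 1.633]
wrist_force: [-0.5, 0.3, 5.5]
width: 0.591
```

```bash
python3 -m inch '[[[0,0,-0.1],[0,0,0],0.3],[[0,0,-0.3],[0,0,0],0.3],[[0,0,-0.8],[0,0,0],0.3],[[0,0,-1],[0,0,0],0.3],[[0,0,-1],[0,0,0],0.3],[[0,0,-1],[0,0,0],0.3],[[0,0,-1],[0,0,0],0.3],[[0,0,-1],[0,0,0],0.3],[[0,0,-1],[0,0,0],0.3],[[0,0,-1],[0,0,0],0.3],[[0,0,0],[0,0,0],0.3],[[0,0,0],[0,0,0],0.3]]'
```

```text
time: 22.37
tool_pos: [495.2, -419.4, 264.7]
orientation: [3.138, 0.003, 1.633]
wrist_force: [-0.0, -0.7, -2.4]
width: 0.584
```

```bash
python3 -c "
from h import *
plan([674.4,-57.9,265],down(5.75))
f=manip.grab_frame('scene'); crop(f,130,60,130,130,6,'g15.png')"
```

```text
t 22.37 pos [ 495.2 -419.4  264.7] F [-0.  -0.7 -2.4] w 49.7
shift mm [349.6 201.3  -0.6] units [11.654  6.711 -0.02 ] rows 12.0
turn units [ 4.1000e-02 -3.0000e-03  1.2772e+01]
```

View pics/g15.png

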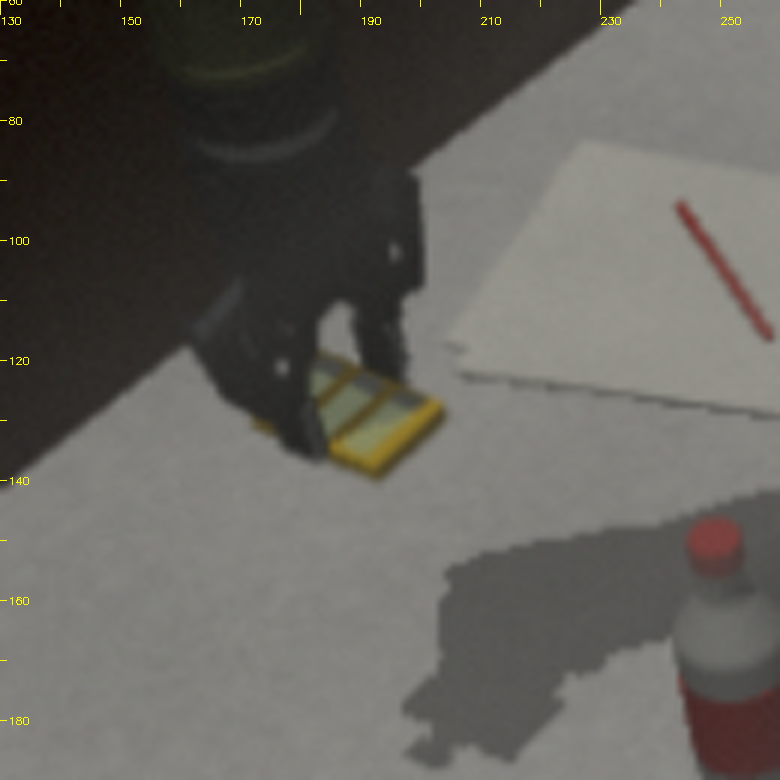

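The tray is held level at (187,132). Now over the nest.

```bash
python3 -m inch '[[[0.45,0.26,0],[0,0,0],0.3],[[0.9,0.52,0],[0,0,0],0.3],[[0.9,0.52,0],[0,0,0],0.3],[[0.9,0.52,0],[0,0,0],0.3],[[0.9,0.52,0],[0,0,0],0.3],[[0.9,0.52,0],[0,0,0],0.3],[[0.9,0.52,0],[0,0,0],0.3],[[0.9,0.52,0],[0,0,0],0.3],[[0.9,0.52,0],[0,0,0],0.3],[[0.9,0.52,0],[0,0,0],0.3],[[0.9,0.52,0],[0,0,0],0.3],[[0.9,0.52,0],[0,0,0],0.3],[[0.9,0.51,0],[0,0,0],0.3],[[0.4,0.22,0],[0,0,0],0.3],[[0,0,0],[0,0,0],0.3]]'
python3 -m inch '[[[0,0,0],[0,0,0.9],0.3],[[0,0,0],[0,0,0.9],0.3],[[0,0,0],[0,0,0.9],0.3],[[0,0,0],[0,0,0.9],0.3],[[0,0,0],[0,0,0.9],0.3],[[0,0,0],[0,0,0.9],0.3],[[0,0,0],[0,0,0.9],0.3],[[0,0,0],[0,0,0.9],0.3],[[0,0,0],[0,0,0.9],0.3],[[0,0,0],[0,0,0.9],0.3],[[0,0,0],[0,0,0.9],0.3],[[0,0,0],[0,0,0.9],0.3],[[0,0,0],[0,0,0.9],0.3],[[0,0,0],[0,0,0.9],0.3],[[0,0,0],[0,0,0.2],0.3],[[0,0,0],[0,0,0],0.3],[[0,0,0],[0,0,0],0.3]]'
python3 -c "
from h import *
o=manip.observe(); print(o['joint_pos'].round(3), o['orientation'])
plan([674.4,-57.9,150],down(5.75))"
```

```text
time: 23.67
tool_pos: [673.7, -53.1, 259.7]
orientation: [-3.138, -0.002, 1.638]
wrist_force: [0.2, -1.1, -1.7]
width: 0.585
time: 25.08
tool_pos: [672.9, -57.8, 261.7]
orientation: [-3.141, 0.001, 0.099]
wrist_force: [0.9, -0.1, -1.1]
width: 0.589
[-0.086  0.529  0.317  1.36   0.     2.957] [-3.14119713e+00  1.42886521e-03  9.85377390e-02]
t 25.08 pos [672.9 -57.8 261.7] F [ 0.9 -0.1 -1.1] w 50.0
shift mm [  1.6   0.3 111.7] units [0.054 0.011 3.724] rows 4.0
turn units [-0.003  0.012 -0.015]
```

```bash
python3 -m inch '[[[0.05,0.01,0.6],[0,0,-0.01],0.3],[[0,0,0.9],[0,0,0],0.3],[[0,0,0.9],[0,0,0],0.3],[[0,0,0.9],[0,0,0],0.3],[[0,0,0.5],[0,0,0],0.3],[[0,0,0.2],[0,0,0],0.3],[[0,0,0],[0,0,0],0.3],[[0,0,0],[0,0,0],0.3]]'
python3 -c "
from h import *
plan([674.5,-57.9,128],down(5.75))
f=manip.grab_frame('scene'); crop(f,210,210,90,90,8,'g16.png')"
```

```text
time: 25.75
tool_pos: [675.4, -57.6, 143.0]
orientation: [-3.141, -0.001, 0.099]
wrist_force: [-1.1, -1.0, -1.8]
width: 0.586
t 25.75 pos [675.4 -57.6 143. ] F [-1.1 -1.  -1.8] w 49.8
shift mm [-0.9  0.2 15. ] units [-0.031  0.008  0.5  ] rows 1.0
turn units [-0.001 -0.006 -0.013]
```

View pics/g16.png

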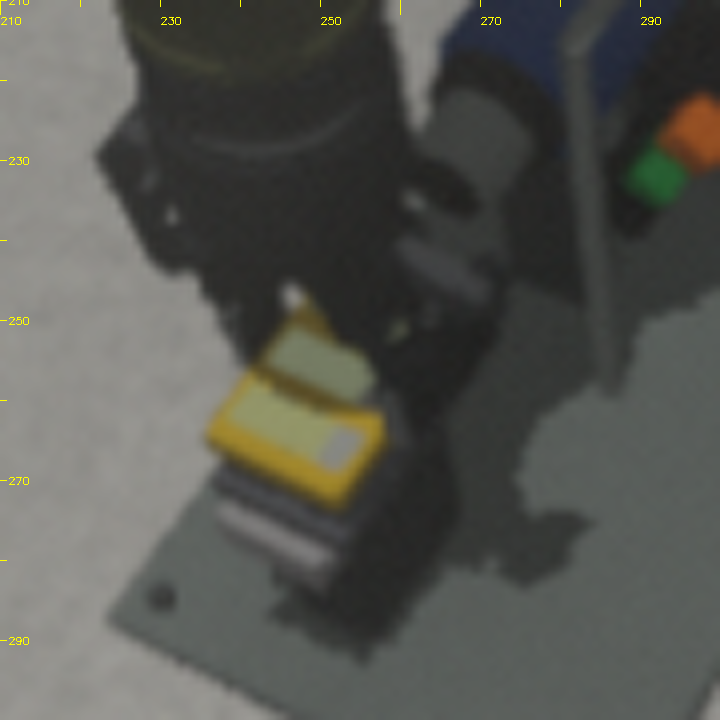

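The tray at (247,262) is lined up above the spacer. I lower it, feeling for contact.

```bash
python3 -m inch '[[[-0.03,0,0.25],[0,0,-0.01],0.3],[[0,0,0.1],[0,0,0],0.3],[[0,0,0.05],[0,0,0],0.3],[[0,0,0],[0,0,0],0.3],[[0,0,0],[0,0,0],0.3],[[0,0,0],[0,0,0],0.3]]'; python3 -m inch '[[[0,0,0.04],[0,0,0],0.3],[[0,0,0],[0,0,0],0.3]]'; python3 -m inch '[[[0,0,0.03],[0,0,0],0.3],[[0,0,0],[0,0,0],0.3]]'
```

```text
time: 26.3
tool_pos: [674.4, -57.5, 130.7]
orientation: [-3.141, -0.001, 0.1]
wrist_force: [-0.2, 0.4, -2.0]
width: 0.588
time: 26.47
tool_pos: [674.3, -57.5, 129.2]
orientation: [-3.141, -0.0, 0.099]
wrist_force: [0.0, 1.5, -2.6]
width: 0.587
time: 26.63
tool_pos: [674.3, -57.5, 129.1]
orientation: [-3.141, -0.001, 0.099]
wrist_force: [-1.8, 1.0, 2.9]
width: 0.592
```

```bash
python3 -m inch '[[[0,0,0],[0,0,0],0.3],[[0,0,0],[0,0,0],-0.2],[[0,0,0],[0,0,0],-0.35],[[0,0,0],[0,0,0],-0.46],[[0,0,0],[0,0,0],-0.46],[[0,0,0],[0,0,0],-0.46],[[0,0,-0.2],[0,0,0],-0.46],[[0,0,-0.5],[0,0,0],-0.46],[[0,0,-0.8],[0,0,0],-0.46],[[0,0,-0.5],[0,0,0],-0.46],[[0,0,0],[0,0,0],1],[[0,0,0],[0,0,0],1],[[0,0,0],[0,0,0],1],[[0,0,0],[0,0,0],1],[[0,0,0],[0,0,0],1]]'
python3 -c "
from h import *
plan([674.4,-57.9,141],down(5.75))
f=manip.grab_frame('scene'); crop(f,210,210,90,90,8,'g17.png')"
```

```text
time: 27.88
tool_pos: [673.4, -57.5, 187.0]
orientation: [-3.141, 0.002, 0.099]
wrist_force: [0.1, 0.3, 0.4]
width: 0.019
t 27.88 pos [673.4 -57.5 187. ] F [0.1 0.3 0.4] w 1.6
shift mm [ 1.1  0.6 45.9] units [0.036 0.019 1.532] rows 2.0
turn units [-0.006  0.019 -0.008]
```

View pics/g17.png

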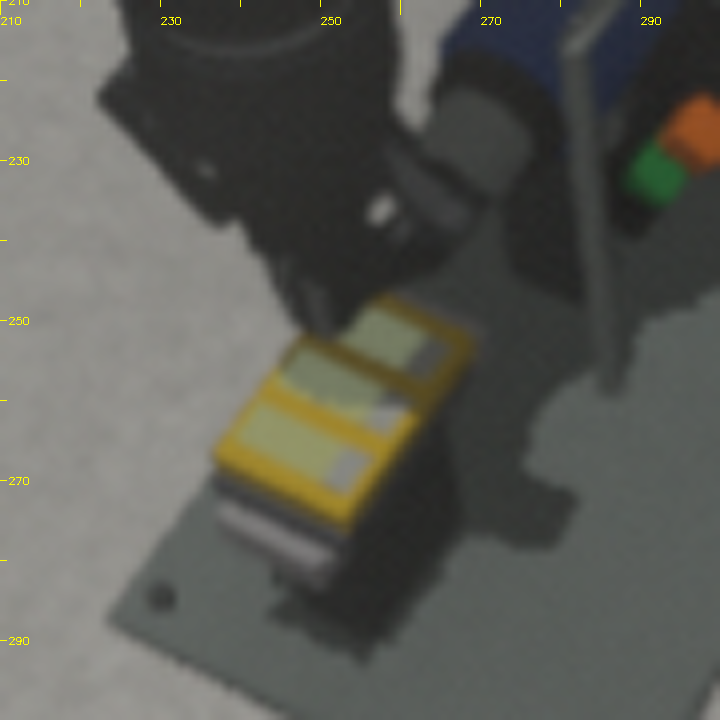

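The tray sits squarely on the spacer, with edges parallel and ends flush. I press it.

```bash
python3 -m inch '[[[0.02,0.01,0.6],[0,0,0],1],[[0,0,0.5],[0,0,0],1],[[0,0,0.2],[0,0,0],1],[[0,0,0.1],[0,0,0],1],[[0,0,0],[0,0,0],1],[[0,0,0],[0,0,0],1]]'; python3 -m inch '[[[0,0,0.05],[0,0,0],1],[[0,0,0.03],[0,0,0],1],[[0,0,0],[0,0,0],1]]'; python3 -m inch '[[[0,0,0.03],[0,0,0],1],[[0,0,0],[0,0,0],1]]'
```

```text
time: 28.43
tool_pos: [675.1, -57.7, 146.7]
orientation: [-3.141, -0.001, 0.099]
wrist_force: [-0.3, 0.3, -0.4]
width: 0.002
time: 28.68
tool_pos: [675.1, -57.8, 144.4]
orientation: [-3.141, -0.001, 0.099]
wrist_force: [0.0, -0.1, 0.4]
width: 0.002
time: 28.85
tool_pos: [674.9, -57.7, 143.2]
orientation: [-3.141, -0.001, 0.099]
wrist_force: [-0.2, 0.2, -0.4]
width: 0.005
```

```bash
python3 -m inch '[[[0,0,0.05],[0,0,0],1],[[0,0,0.02],[0,0,0],1],[[0,0,0],[0,0,0],1]]'; python3 -m inch '[[[0,0,0.03],[0,0,0],1],[[0,0,0.02],[0,0,0],1],[[0,0,0],[0,0,0],1]]';  python3 -m inch '[[[0,0,0.02],[0,0,0],1],[[0,0,0],[0,0,0],1],[[0,0,0],[0,0,0],1]]'
```

```text
time: 29.1
tool_pos: [674.9, -57.8, 141.1]
orientation: [-3.141, -0.0, 0.099]
wrist_force: [0.6, -0.1, 1.5]
width: 0.0
time: 29.35
tool_pos: [674.9, -57.8, 141.1]
orientation: [-3.141, -0.001, 0.099]
wrist_force: [-3.4, -0.1, 7.7]
width: -0.001
time: 29.6
tool_pos: [674.9, -57.8, 141.1]
orientation: [3.142, -0.002, 0.099]
wrist_force: [-3.6, 0.1, 11.5]
width: -0.004
```

The tray is pressed at 11 N and flat: contact at 141.1, so its top is at 124.1. I retreat upward and work out the blower approach.

```bash
cat >> h.py <<'E'
ST=[579.6,-32.1,np.radians(-84.24)]
def gunw(P):
    G=np.array([[.81915,0,-.57358],[0,1,0],[.57358,0,.81915]])
    return Sx(ST,np.array([-10,-80,115])+np.atleast_2d(np.array(P,float))@G.T)[0]
def gunR():
    o=gunw([0,0,0]); gx,gy,gz=[gunw(e)-o for e in np.eye(3)]
    return Ro.from_matrix(np.c_[-gx,gy,-gz])
def ing():  # tcp in gun frame
    o=manip.observe(); o0=gunw([0,0,0]); M=np.array([gunw(e)-o0 for e in np.eye(3)])
    print("t",round(o["time"],2),"TCP gun",(M@(o["tool_pos"]-o0)).round(1),"F gun",(M@o["wrist_force"]).round(1),"w mm",round(o["width"]*85,1),"rot err(units)",((Ro.from_euler('xyz',o["orientation"]).inv()*gunR()).as_rotvec()/.12).round(2))
E
python3 -m inch '[[[0,0,-0.1],[0,0,0],1],[[0,0,-0.4],[0,0,0],1],[[0,0,-1],[0,0,0],1],[[0,0,-1],[0,0,0],1],[[0,0,-1],[0,0,0],1],[[0,0,-1],[0,0,0],1],[[0,0,-1],[0,0,0],1],[[0,0,0],[0,0,0],-0.5]]'
python3 -c "
from h import *
print(gunw([0,0,0]),gunw([-1,6,200]),gunR().as_euler('xyz'))
plan([490,110,290],down(95.76))
f=manip.grab_frame('scene'); crop(f,210,190,110,110,7,'g18.png')"
```

```text
time: 30.27
tool_pos: [677.2, -58.0, 310.9]
orientation: [3.14, -0.011, 0.099]
wrist_force: [1.0, -1.5, 0.8]
width: 0.126
[499.00030149 -30.17942702 115.        ] [493.37470182  85.37455826 278.25642   ] [-3.14159265  0.61086933  1.67132729]
t 30.27 pos [677.2 -58.  310.9] F [ 1.  -1.5  0.8] w 10.7
shift mm [-169.8 -185.8   18.7] units [-5.661 -6.193  0.623] rows 7.0
turn units [  0.084  -0.061 -13.099]
```

View pics/g18.png

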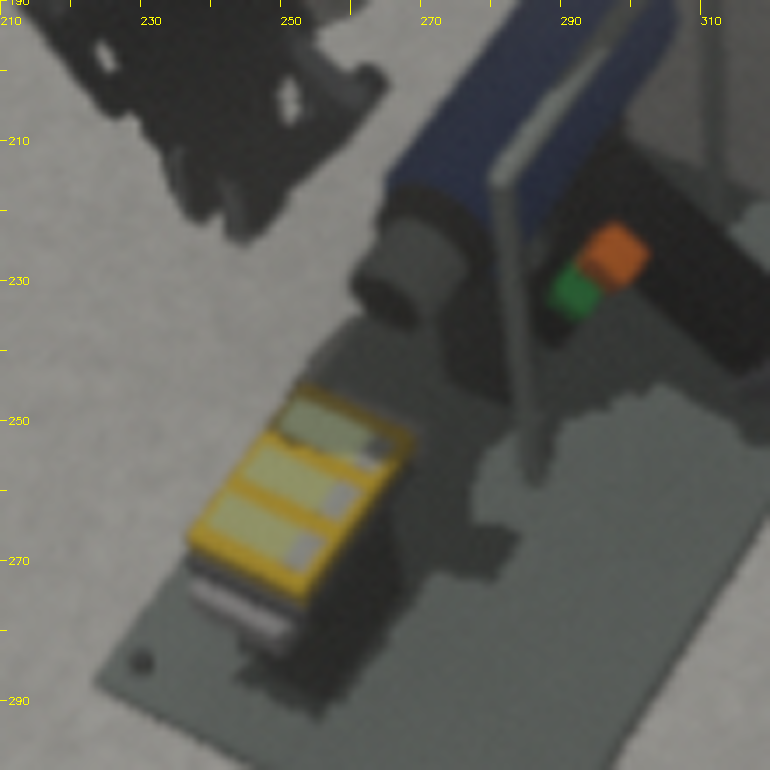

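The stack is good. Next I move left of the blower and turn, then lean over.

```bash
python3 -m inch '[[[-0.8,-0.88,0],[0,0,0],-0.5],[[-0.8,-0.88,0],[0,0,0],-0.5],[[-0.8,-0.88,0],[0,0,0],-0.5],[[-0.8,-0.88,0],[0,0,0],-0.5],[[-0.8,-0.88,0],[0,0,0],-0.5],[[-0.8,-0.88,0],[0,0,0],-0.5],[[-0.8,-0.88,0],[0,0,0],-0.5],[[0,0,0],[0,0,0],-0.5]]'
python3 -m inch '[[[0,0,0],[0,0,-0.936],-0.5],[[0,0,0],[0,0,-0.936],-0.5],[[0,0,0],[0,0,-0.936],-0.5],[[0,0,0],[0,0,-0.936],-0.5],[[0,0,0],[0,0,-0.936],-0.5],[[0,0,0],[0,0,-0.936],-0.5],[[0,0,0],[0,0,-0.936],-0.5],[[0,0,0],[0,0,-0.936],-0.5],[[0,0,0],[0,0,-0.936],-0.5],[[0,0,0],[0,0,-0.936],-0.5],[[0,0,0],[0,0,-0.936],-0.5],[[0,0,0],[0,0,-0.936],-0.5],[[0,0,0],[0,0,-0.936],-0.5],[[0,0,0],[0,0,-0.936],-0.5],[[0,0,0],[0,0,0],-0.5]]'
python3 -c "
from h import *
o=manip.observe(); print(o['joint_pos'].round(3))
plan(gunw([-1,6,200]),gunR()); ing()"
```

```text
time: 30.98
tool_pos: [486.8, 79.4, 303.2]
orientation: [-3.114, 0.006, 0.146]
wrist_force: [0.1, -1.2, -0.3]
width: 0.752
time: 32.23
tool_pos: [492.4, 78.1, 303.0]
orientation: [-3.14, -0.026, 1.717]
wrist_force: [-0.4, -0.8, -0.2]
width: 0.753
[ 0.142  0.198 -0.079  1.296  0.026  1.566]
t 32.23 pos [492.4  78.1 303. ] F [-0.4 -0.8 -0.2] w 64.0
shift mm [ 6.4  2.1 24.9] units [0.214 0.069 0.831] rows 1.0
turn units [ 0.097 -5.303  0.374]
t 32.23 TCP gun [ 19.1   4.3 216.2] F gun [ 0.5 -0.5 -0.6] w mm 64.0 rot err(units) [ 0.1  -5.3   0.37]
```

```bash
python3 -m inch '[[[0,0,0],[0.02,-0.88,0.06],-0.5],[[0,0,0],[0.02,-0.88,0.06],-0.5],[[0,0,0],[0.02,-0.88,0.06],-0.5],[[0,0,0],[0.02,-0.88,0.06],-0.5],[[0,0,0],[0.02,-0.88,0.06],-0.5],[[0,0,0],[0.02,-0.88,0.06],-0.5],[[0,0,0],[0,0,0],-0.5],[[0,0,0],[0,0,0],-0.5]]'
python3 -c "
from h import *
o=manip.observe(); print(o['joint_pos'].round(3))
plan(gunw([-1,6,100]),gunR()); ing()
f=manip.grab_frame('scene'); crop(f,240,90,130,160,5,'g19.png')"
```

```text
time: 32.9
tool_pos: [492.3, 79.4, 302.5]
orientation: [-3.137, 0.608, 1.674]
wrist_force: [0.5, -0.5, 0.7]
width: 0.748
[ 0.487  0.338 -0.037  1.456 -0.556  2.03 ]
t 32.9 pos [492.3  79.4 302.5] F [ 0.5 -0.5  0.7] w 63.6
shift mm [ 18.3   2.  116.6] units [0.61  0.068 3.885] rows 4.0
turn units [-0.026 -0.026  0.02 ]
t 32.9 TCP gun [ 17.7   4.4 216.5] F gun [0.9 0.5 0.3] w mm 63.6 rot err(units) [-0.03 -0.03  0.02]
```

View pics/g19.png

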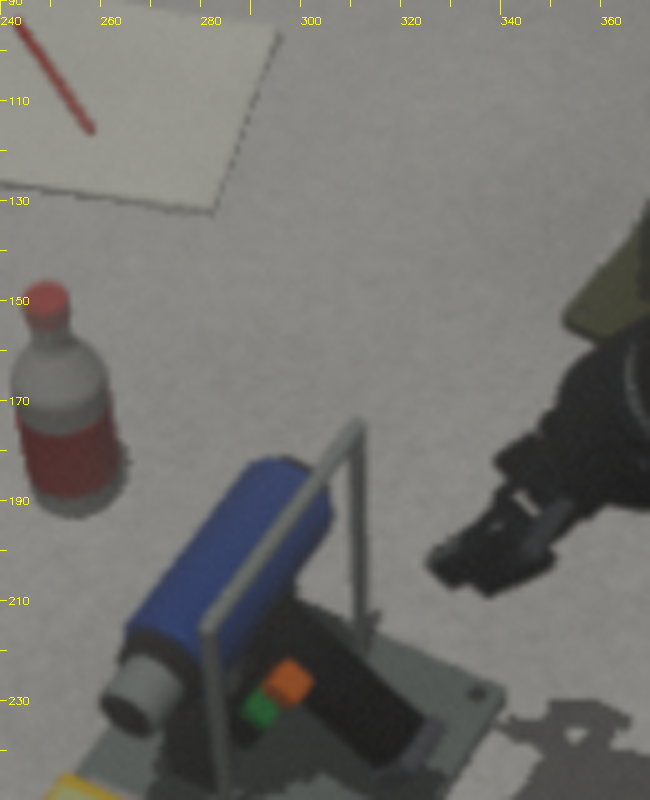

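The tool leans as intended, with the hoop clear. I approach to gun z about 60.

```bash
python3 -m inch '[[[0.31,0.03,0.7],[-0.02,-0.02,0.02],-0.5],[[0.3,0.03,0.8],[0,0,0],-0.5],[[0,0,0.9],[0,0,0],-0.5],[[0,0,0.9],[0,0,0],-0.5],[[0,0,0.6],[0,0,0],-0.5],[[0,0,0.4],[0,0,0],-0.5],[[0,0,0.3],[0,0,0],-0.5],[[0,0,0],[0,0,0],-0.5],[[0,0,0],[0,0,0],-0.5]]'
python3 -c "
from h import *
ing()
f=manip.grab_frame('scene'); crop(f,260,160,90,100,8,'g20.png')
f=manip.grab_frame('top'); crop(f,300,200,90,90,8,'g21.png')"
```

```text
time: 33.7
tool_pos: [500.8, 13.6, 181.4]
orientation: [3.137, 0.609, 1.665]
wrist_force: [0.5, 0.5, 0.1]
width: 0.75
t 33.7 TCP gun [ 2.5  6.2 79.3] F gun [-0.3  0.6  0.4] w mm 63.8 rot err(units) [ 0.   -0.01 -0.05]
```

View pics/g20.png

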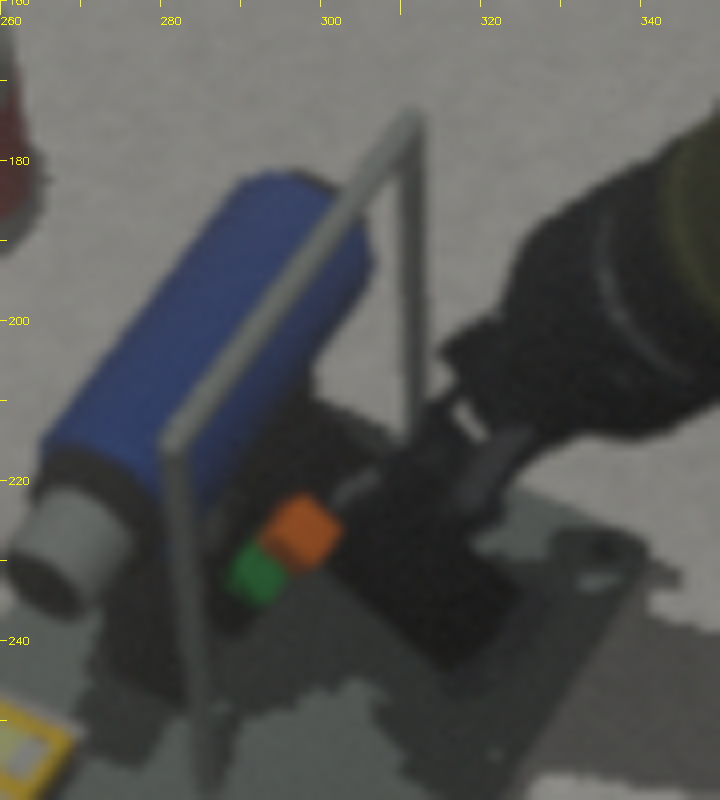

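View pics/g21.png

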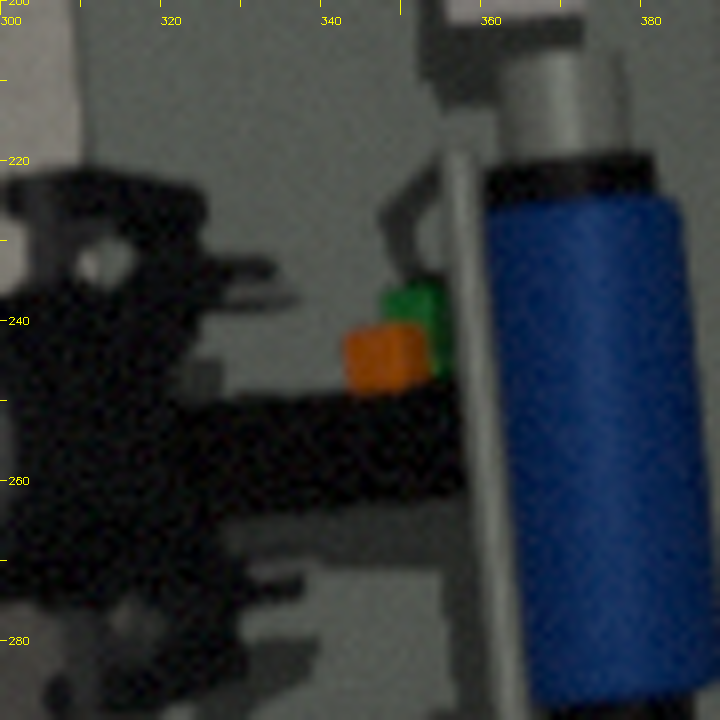

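The fingers straddle trigger and handle correctly: front finger at (333,236), rear at (337,273). I go on in along the tool axis.

```bash
python3 -m inch '[[[0.06,0,0.5],[0,0,-0.02],-0.5],[[0.05,0,0.6],[0,0,-0.02],-0.5],[[0,0,0.5],[0,0,0],-0.5],[[0,0,0.3],[0,0,0],-0.5],[[0,0,0.15],[0,0,0],-0.5],[[0,0,0],[0,0,0],-0.5],[[0,0,0],[0,0,0],-0.5]]'
python3 -c "
from h import *
ing()
f=manip.grab_frame('scene'); crop(f,260,180,80,80,9,'g22.png')
f=manip.grab_frame('top'); crop(f,310,210,70,70,10,'g23.png')"
```

```text
time: 34.38
tool_pos: [504.6, -17.2, 129.1]
orientation: [3.141, 0.61, 1.674]
wrist_force: [0.1, -0.2, 0.9]
width: 0.747
t 34.38 TCP gun [-2.   6.9 18.6] F gun [0.7 0.1 0.6] w mm 63.5 rot err(units) [ 0.02 -0.01  0.02]
```

View pics/g22.png

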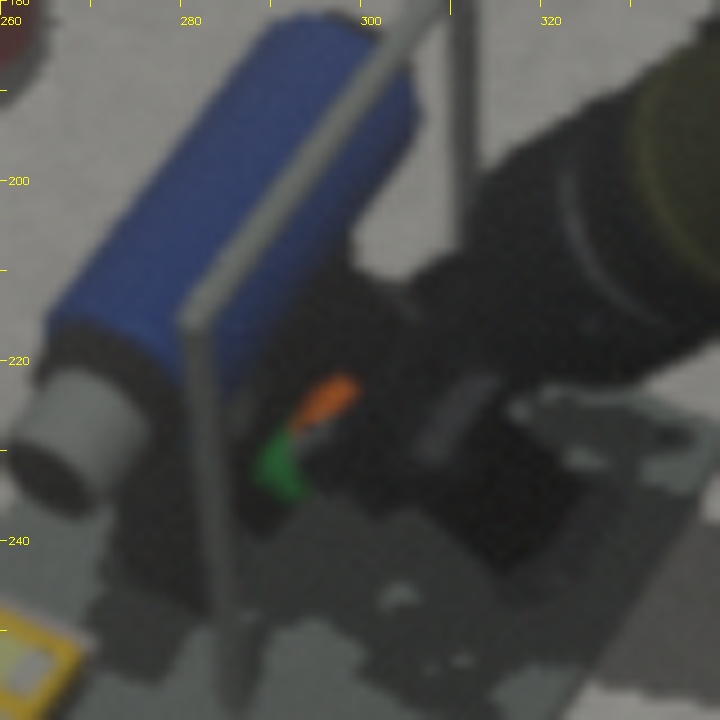

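View pics/g23.png

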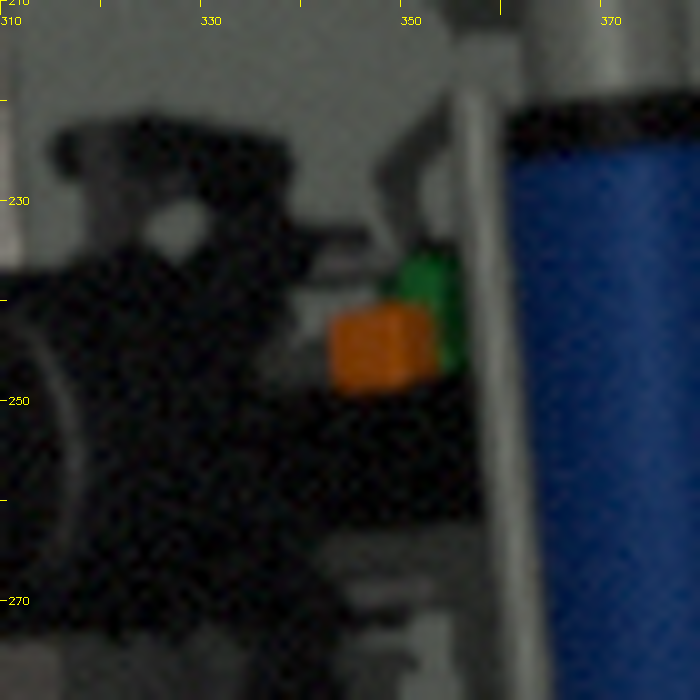

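```bash
python3 -m inch '[[[0,-0.06,0.1],[0,0,0],-0.5],[[-0.02,-0.04,0.1],[0,0,0],-0.5],[[0,0,0.05],[0,0,0],-0.5],[[0,0,0],[0,0,0],-0.5],[[0,0,0],[0,0,0],-0.5],[[0,0,0],[0,0,0],-0.5]]'
python3 -c "
from h import *
ing()
f=manip.grab_frame('top'); crop(f,310,210,70,70,10,'g24.png')"
```

```text
time: 34.98
tool_pos: [501.7, -22.6, 122.7]
orientation: [-3.141, 0.61, 1.675]
wrist_force: [0.6, 0.4, 0.4]
width: 0.747
t 34.98 TCP gun [-1.5  3.4 10.5] F gun [-0.   0.7  0.5] w mm 63.5 rot err(units) [ 0.01 -0.    0.02]
```

View pics/g24.png

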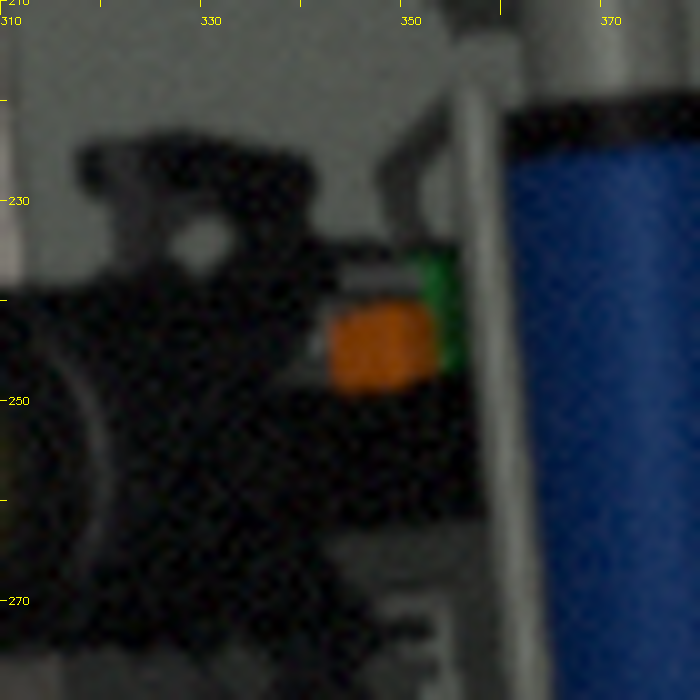

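The front finger is right in front of the trigger and over the button. I close in steps and watch the force.

```bash
python3 -m inch '[[[0,0,0],[0,0,0],-0.3],[[0,0,0],[0,0,0],-0.15],[[0,0,0],[0,0,0],-0.05],[[0,0,0],[0,0,0],-0.05],[[0,0,0],[0,0,0],-0.05]]'; python3 -c "
from h import *
ing()"; python3 -m inch '[[[0,0,0],[0,0,0],0],[[0,0,0],[0,0,0],0.03],[[0,0,0],[0,0,0],0.03],[[0,0,0],[0,0,0],0.03]]'; python3 -c "
from h import *
ing()"
```

```text
time: 35.45
tool_pos: [504.3, -21.8, 123.6]
orientation: [3.136, 0.61, 1.671]
wrist_force: [4.7, 0.7, 0.7]
width: 0.523
t 35.45 TCP gun [-1.5  6.1 11.5] F gun [0.2 4.7 0.7] w mm 44.4 rot err(units) [ 0.05 -0.01 -0.  ]
time: 35.78
tool_pos: [502.9, -22.2, 123.1]
orientation: [3.139, 0.61, 1.673]
wrist_force: [5.2, 3.3, 2.2]
width: 0.489
t 35.78 TCP gun [-1.5  4.7 11. ] F gun [-1.   5.5  3.3] w mm 41.5 rot err(units) [ 0.03 -0.01  0.01]
```

```bash
python3 -m inch '[[[0,0,0],[0,0,0],0.08],[[0,0,0],[0,0,0],0.1],[[0,0,0],[0,0,0],0.1],[[0,0,0],[0,0,0],0.1]]'; python3 -c "
from h import *
ing()
f=manip.grab_frame('top'); crop(f,310,210,70,70,10,'g25.png')"
```

```text
time: 36.12
tool_pos: [502.0, -22.3, 123.1]
orientation: [3.141, 0.61, 1.674]
wrist_force: [0.5, 3.9, 6.4]
width: 0.461
t 36.12 TCP gun [-1.6  3.8 11. ] F gun [0.6 0.9 7.4] w mm 39.2 rot err(units) [ 0.02 -0.01  0.02]
```

View pics/g25.png

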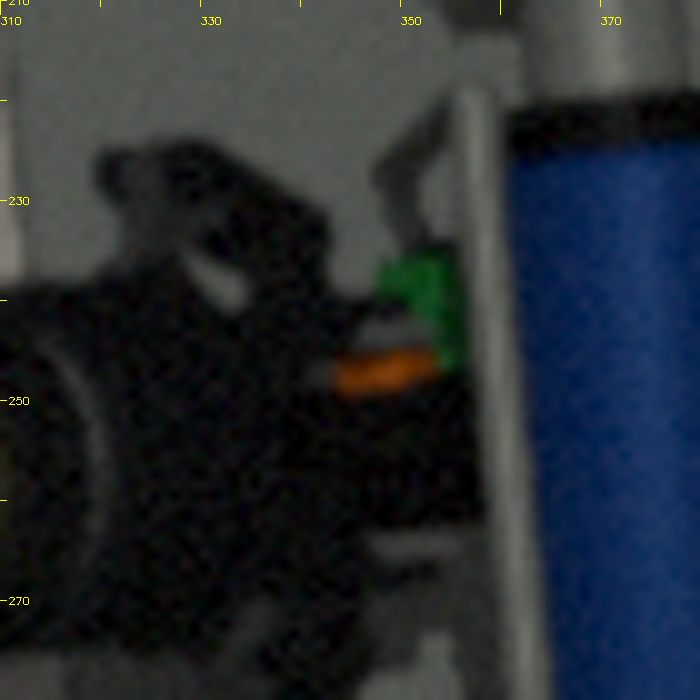

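The trigger is in: the orange shrank from about 9 to 5 px, and both pads are on their stops. Now I press the button along tool z.

```bash
python3 -m inch '[[[0,0,0.05],[0,0,0],0.13],[[0,0,0.05],[0,0,0],0.13],[[0,0,0.05],[0,0,0],0.13],[[0,0,0],[0,0,0],0.13]]'; python3 -c "
from h import *
ing()"; python3 -m inch '[[[0,0,0.05],[0,0,0],0.13],[[0,0,0.05],[0,0,0],0.13],[[0,0,0],[0,0,0],0.13]]'; python3 -c "
from h import *
ing()"
```

```text
time: 36.5
tool_pos: [502.1, -23.0, 122.1]
orientation: [3.14, 0.608, 1.676]
wrist_force: [-9.2, 20.4, 30.1]
width: 0.449
t 36.5 TCP gun [-1.5  3.8  9.8] F gun [-0.1 -7.1 36.9] w mm 38.2 rot err(units) [ 0.04 -0.02  0.03]
time: 36.75
tool_pos: [502.2, -24.3, 120.1]
orientation: [3.14, 0.608, 1.677]
wrist_force: [-11.6, 22.4, 34.0]
width: 0.454
t 36.75 TCP gun [-1.6  3.8  7.3] F gun [ 0.3 -9.3 41.3] w mm 38.6 rot err(units) [ 0.04 -0.03  0.04]
```

Pinching hard makes friction: 41 N along z. I ease the squeeze slightly, keeping the trigger fully in, and look at the force.

```bash
python3 -m inch '[[[0,0,0],[0,0,0],0.07],[[0,0,0],[0,0,0],0.07],[[0,0,0],[0,0,0],0.07]]'; python3 -c "
from h import *
ing()
f=manip.grab_frame('top'); crop(f,310,210,70,70,10,'g26.png')
f=manip.grab_frame('scene'); crop(f,270,200,50,50,14,'g27.png')"
```

```text
time: 37.0
tool_pos: [502.5, -25.9, 117.6]
orientation: [3.14, 0.609, 1.675]
wrist_force: [0.4, 7.1, 9.2]
width: 0.469
t 37.0 TCP gun [-1.7  3.9  4.4] F gun [-0.4  1.2 11.6] w mm 39.9 rot err(units) [ 0.03 -0.01  0.02]
```

View pics/g26.png

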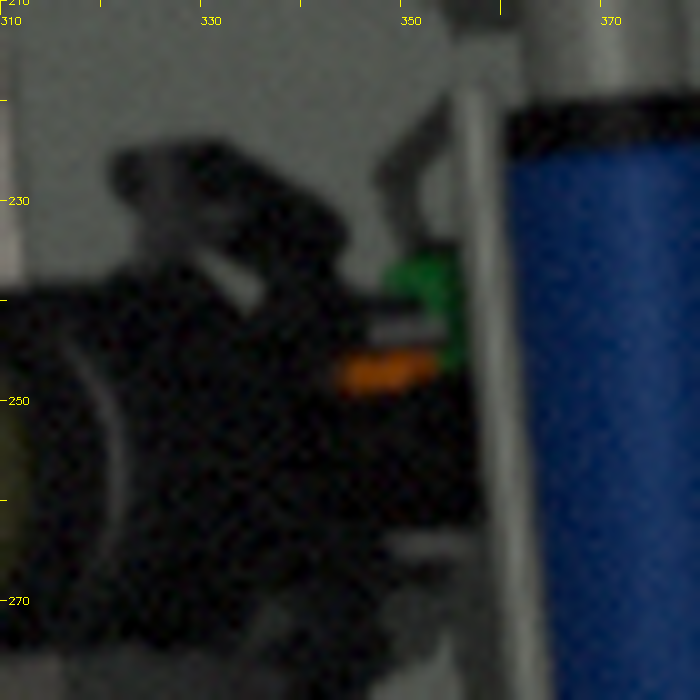

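View pics/g27.png

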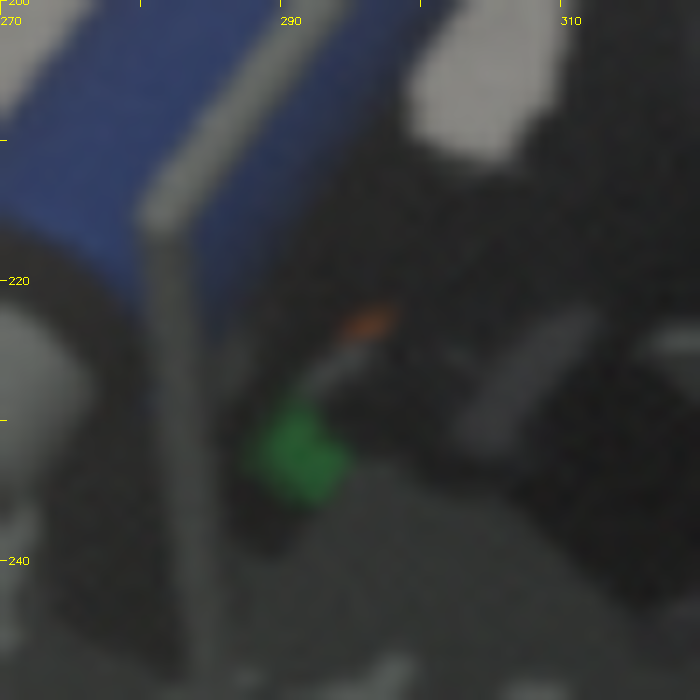

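```bash
python3 -m inch '[[[0,0,0.05],[0,0,0],0.07],[[0,0,0.05],[0,0,0],0.07],[[0,0,0],[0,0,0],0.07],[[0,0,0],[0,0,0],0.07]]'; python3 -c "
from h import *
ing()"; python3 -m inch '[[[0,0,0.05],[0,0,0],0.07],[[0,0,0.03],[0,0,0],0.07],[[0,0,0],[0,0,0],0.07],[[0,0,0],[0,0,0],0.07]]'; python3 -c "
from h import *
ing()"
```

```text
time: 37.43
tool_pos: [502.7, -27.9, 114.8]
orientation: [3.141, 0.61, 1.674]
wrist_force: [0.8, 7.0, 8.0]
width: 0.465
t 37.43 TCP gun [-1.7  3.9  0.9] F gun [-1.1  1.5 10.5] w mm 39.6 rot err(units) [ 0.02 -0.01  0.02]
time: 37.77
tool_pos: [502.8, -29.1, 113.0]
orientation: [3.141, 0.609, 1.674]
wrist_force: [-0.4, 7.7, 10.2]
width: 0.466
t 37.77 TCP gun [-1.7  3.9 -1.2] F gun [-0.4  0.3 12.8] w mm 39.6 rot err(units) [ 0.02 -0.01  0.02]
```

```bash
python3 -m inch '[[[0,0,0.05],[0,0,0],0.07],[[0,0,0],[0,0,0],0.07],[[0,0,0],[0,0,0],0.07]]'; python3 -c "
from h import *
ing()"; python3 -m inch '[[[0,0,0.04],[0,0,0],0.07],[[0,0,0],[0,0,0],0.07],[[0,0,0],[0,0,0],0.07]]'; python3 -c "
from h import *
ing()"
```

```text
time: 38.02
tool_pos: [502.9, -29.4, 112.6]
orientation: [3.14, 0.609, 1.675]
wrist_force: [-4.5, 12.6, 17.3]
width: 0.467
t 38.02 TCP gun [-1.6  4.  -1.8] F gun [-0.8 -3.2 21.6] w mm 39.7 rot err(units) [ 0.03 -0.02  0.03]
time: 38.27
tool_pos: [502.9, -29.6, 112.4]
orientation: [3.14, 0.608, 1.676]
wrist_force: [-7.3, 17.0, 25.0]
width: 0.466
t 38.27 TCP gun [-1.6  4.  -2. ] F gun [-0.1 -5.6 30.6] w mm 39.6 rot err(units) [ 0.04 -0.02  0.03]
```

The button has bottomed: position stops at gun z −2 while the force rises to 30 N. Now I ease the trigger slowly with the tip still pressing, adding a little advance for the finger's swing-back.

```bash
python3 -m inch '[[[0,0,0],[0,0,0],0.05],[[0,0,0],[0,0,0],0.03],[[0,0,0],[0,0,0],0.03]]'; python3 -c "
from h import *
ing()"; python3 -m inch '[[[0,0,0.01],[0,0,0],0],[[0,0,0.01],[0,0,0],-0.03],[[0,0,0],[0,0,0],-0.03]]'; python3 -c "
from h import *
ing()"
```

```text
time: 38.52
tool_pos: [503.6, -29.6, 112.3]
orientation: [3.139, 0.609, 1.675]
wrist_force: [-4.1, 14.6, 21.3]
width: 0.485
t 38.52 TCP gun [-1.6  4.6 -2.2] F gun [ 0.  -2.6 26. ] w mm 41.2 rot err(units) [ 0.04 -0.02  0.02]
time: 38.77
tool_pos: [503.9, -29.9, 111.9]
orientation: [3.138, 0.609, 1.675]
wrist_force: [-3.9, 16.4, 21.8]
width: 0.517
t 38.77 TCP gun [-1.7  4.9 -2.7] F gun [-1.2 -2.3 27.5] w mm 44.0 rot err(units) [ 0.05 -0.02  0.02]
```

```bash
python3 -m inch '[[[0,0,0.01],[0,0,0],-0.07],[[0,0,0.01],[0,0,0],-0.11],[[0,0,0],[0,0,0],-0.11]]'; python3 -c "
from h import *
ing()"; python3 -m inch '[[[0,0,0.01],[0,0,0],-0.15],[[0,0,0.01],[0,0,0],-0.19],[[0,0,0],[0,0,0],-0.19]]'; python3 -c "
from h import *
ing()
f=manip.grab_frame('top'); crop(f,310,210,70,70,10,'g28.png')"
```

```text
time: 39.02
tool_pos: [503.6, -30.3, 111.4]
orientation: [3.139, 0.609, 1.675]
wrist_force: [-5.9, 14.6, 22.1]
width: 0.552
t 39.02 TCP gun [-1.6  4.6 -3.3] F gun [ 0.3 -4.4 26.7] w mm 46.9 rot err(units) [ 0.04 -0.02  0.03]
time: 39.27
tool_pos: [503.4, -30.7, 110.9]
orientation: [3.139, 0.609, 1.675]
wrist_force: [-4.8, 15.1, 22.0]
width: 0.594
t 39.27 TCP gun [-1.6  4.3 -4. ] F gun [-0.1 -3.2 26.9] w mm 50.5 rot err(units) [ 0.04 -0.02  0.03]
```

View pics/g28.png

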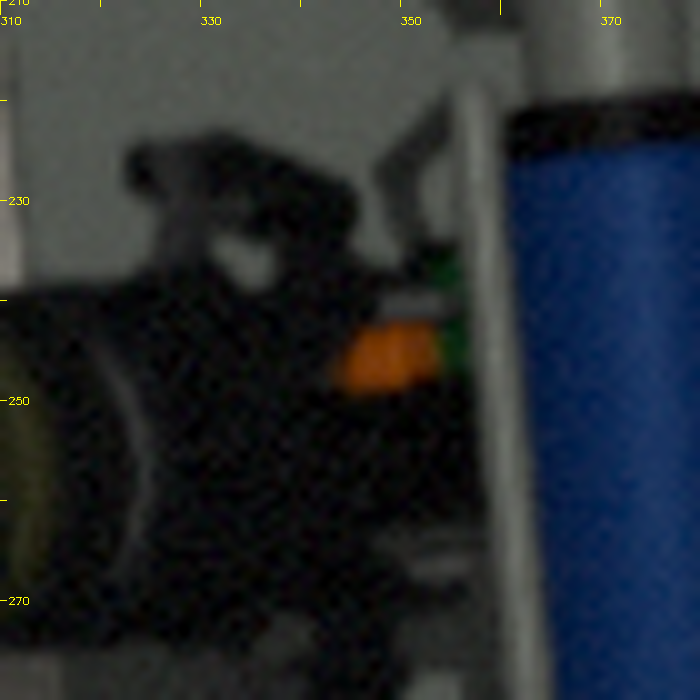

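The trigger has eased to about 4 mm with the button still held down. I open slightly more, then back straight out.

```bash
python3 -m inch '[[[0,0,0],[0,0,0],-0.24],[[0,0,0],[0,0,0],-0.26],[[0,0,0],[0,0,0],-0.26],[[0,0,-0.1],[0,0,0],-0.3],[[0,0.03,-0.15],[0,0,0],-0.4],[[0,0.05,-0.2],[0,0,0],-0.5],[[0,0.02,-0.3],[0,0,0],-0.5],[[0,0,-0.5],[0,0,0],-0.5],[[0,0,-0.8],[0,0,0],-0.5],[[0,0,-1],[0,0,0],-0.5],[[0,0,-1],[0,0,0],-0.5],[[0,0,-1],[0,0,0],-0.5],[[0,0,-1],[0,0,0],-0.5],[[0,0,0],[0,0,0],-0.5]]'
python3 -c "
from h import *
ing()
f=manip.grab_frame('top'); crop(f,310,210,70,70,10,'g29.png')
f=manip.grab_frame('scene'); crop(f,260,190,60,60,12,'g30.png')"
```

```text
time: 40.48
tool_pos: [496.5, 73.8, 260.7]
orientation: [3.137, 0.609, 1.674]
wrist_force: [0.3, 0.2, 0.1]
width: 0.747
t 40.48 TCP gun [ -1.4   7.9 178.9] F gun [-0.1  0.3  0.1] w mm 63.5 rot err(units) [ 0.05 -0.02  0.02]
```

View pics/g29.png

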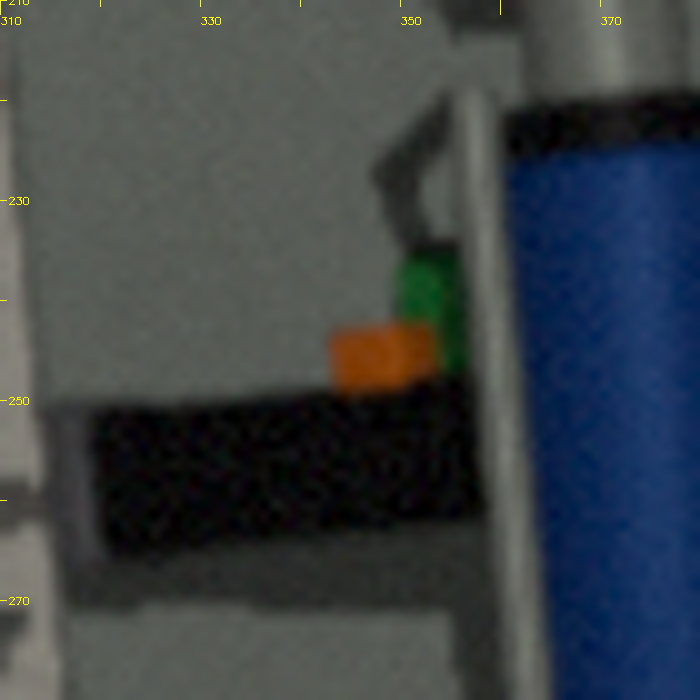

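View pics/g30.png

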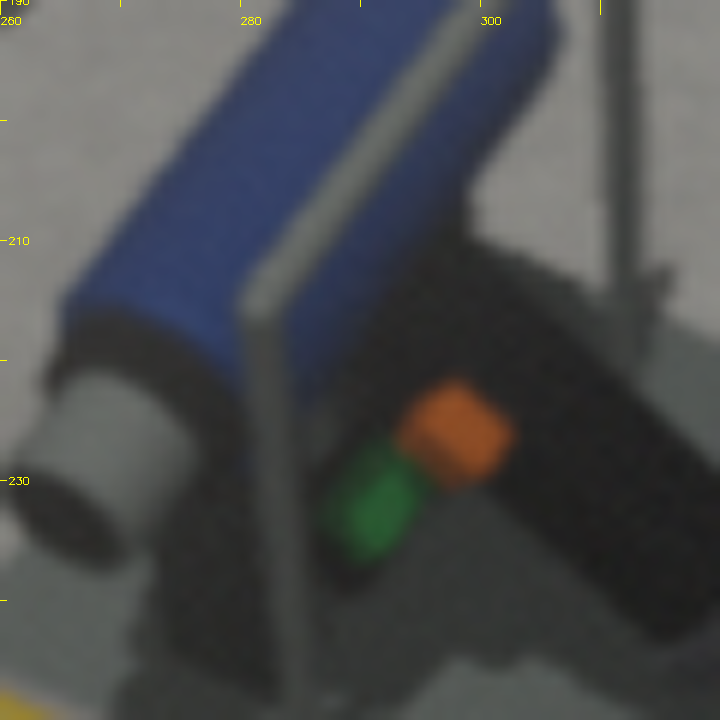

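The trigger stays 2 px (about 4 mm) in and the green button sits sunk (left edge about 350 against 348 before), so it is locked on. Next comes the final overall check.

```bash
python3 - <<'E'
from h import *
import pickle
f,g=pickle.load(open("fr0.pkl","rb"))
s=manip.grab_frame('scene'); t=manip.grab_frame('top')
cv2.imwrite('pics/fin.png',t["frame"][:,:,::-1])
crop(s,215,230,75,65,10,'fin2.png')
d0=cv2.absdiff(f["frame"],t["frame"]).max(2)
for n,(x,y) in dict(bottle=(457,297),penpot=(213,295),box=(218,195),teal1=(122,258),teal2=(151,300)).items():
    print(n,np.median(d0[y-15:y+15,x-15:x+15]))
X=cloud(t); Z=X[:,:,2]; m=np.zeros(Z.shape,bool); m[150:212,335:390]=True; q=m&(Z>118)&(Z<130); P=X[q]
print(len(P),P.mean(0),cv2.minAreaRect(P[:,:2].astype(np.float32)))
A=np.c_[P[:,:2],np.ones(len(P))]; k=np.linalg.lstsq(A,P[:,2],rcond=None)[0]; print("tilt deg",np.degrees(k[:2]))
print(manip.observe()["time"],manip.observe()["wrist_force"])
E
```

```text
bottle 16.0
penpot 20.0
box 19.0
teal1 46.0
teal2 49.0
822 [672.79745165 -58.15913099 124.42357928] ((673.2464599609375, -58.70621871948242), (80.86141204833984, 52.64862823486328), 5.63693380355835)
tilt deg [ 0.08630024 -0.15753672]
40.6833 [-0.52389296 -0.91160226 -0.9624112 ]
```

View pics/fin.png

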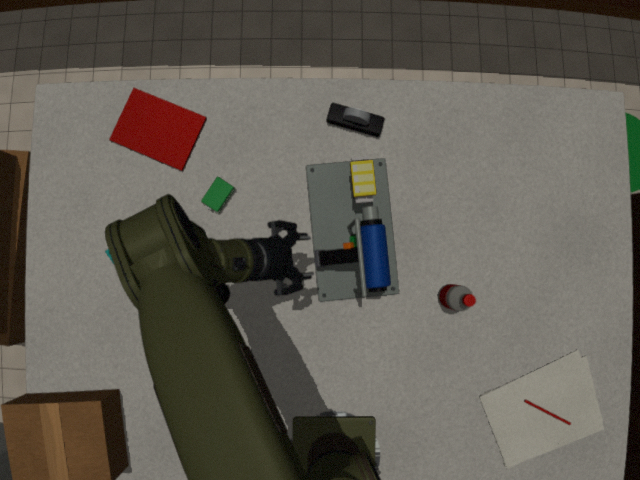

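View pics/fin2.png

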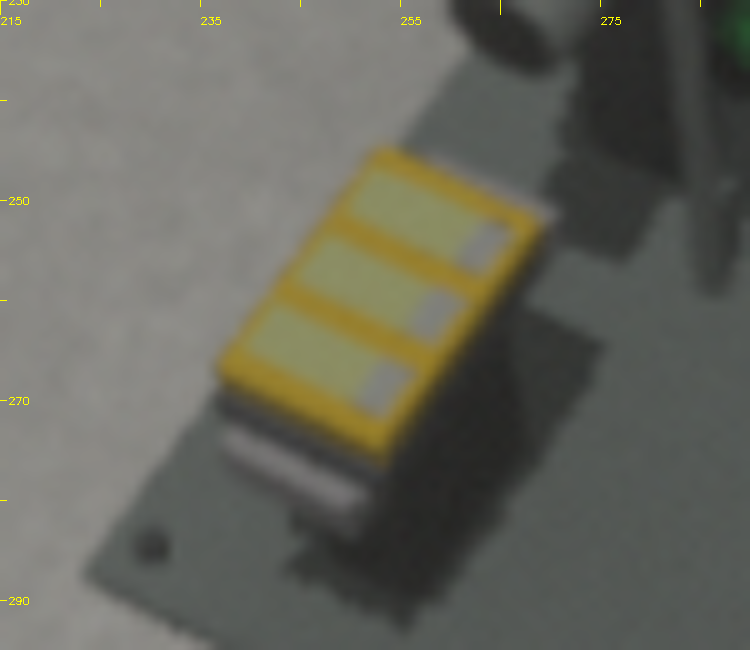

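The stack is level and square, and the bottle and box are unmoved. The arm hides the pen pot from above, so I check it in the oblique view.

```bash
python3 - <<'E'
from h import *
s=manip.grab_frame('scene'); cv2.imwrite('pics/fin3.png',s["frame"][:,:,::-1])
E
```

```text
(no output)
```

View pics/fin3.png

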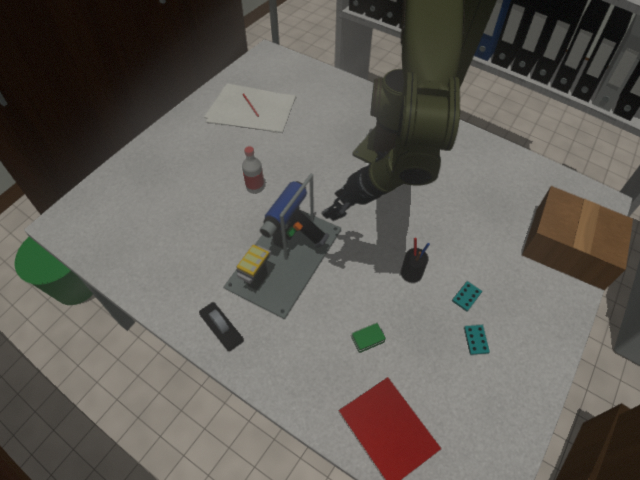

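The pen pot at (415,263), bottle at (253,172) and green box at (368,337) stand where they were. The gripper is free and touching nothing, so I hand in.

```bash
python3 -c "
from cell import manip
print(manip.observe()['time'], manip.close_job())"
```

```text
the job is handed in; nothing more can be done
40.7333 None
```

The job is done and handed in at 40.7 s of the 72 s allowed.

- **Plates:** I laid the grey spacer in the nest and pressed it at about 8 N. I then laid the yellow tray on it and pressed that at about 11 N. Neither sank under the press. The last depth check puts the tray top at z ≈ 124 mm, tilted under 0.2° and in line with the nest.
- **Blower:** I squeezed the trigger to its stop, pressed the button until it bottomed, and eased the trigger with the button still held. After letting go, the last pictures show the trigger still about 4 mm in and the button sunk. So it appears locked on; I judged this from the pictures, as there is no joint reading.
- **Bystanders:** The bottle, pen pot and slide box stand where they were by eye in the last pictures. The arm hid the pen pot from the top camera, so I checked it in the other view only.

Two things went wrong on the way:
- **Wrong wrist turn:** On the way to the tray I turned the wrist the wrong way. The last joint reached its limit (it read 3.141 against ±3.14), which swung the tool off over free table. It touched nothing, and I recovered.
- **High force at the blower:** While I squeezed too tightly, friction pushed the force along the tool to about 41 N. It came through the fingers, not the gripper's body. I eased the squeeze and it fell.

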